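Tighten the recessed lock nut of a monitor-column foot

ROBOT

A 6-joint arm with a two-finger parallel gripper is mounted at the origin on the work surface; the furniture and walls round the work are solid. World frame = base frame: x ahead of the robot, y to its left, z up, the work surface at z = 0. Lengths are in mm, angles in rad, forces in N, time in s.
With the tool pointing down it reaches from about 350 to 875 mm from the base axis. Payload 4.2 kg.
Tool frame: the origin (TCP) lies midway between the tips of the shut fingers; the grasp point (between the pads) lies 19 mm behind it; z points along the fingers, y is the direction in which the jaws open and shut (so a half turn about z gives the same grasp; the last joint's range is limited). The gripper opens to 85 mm and grips with 20 to 120 N. Pads are 22 mm wide; open, the fingers measure 114 mm over their backs; the gripper's body (76 mm by 85 mm) begins 54 mm behind the grasp point. The pads swing forward as they close: fully open they stand 13 mm farther back than shut.
Start: joints at [1.432, 0.385, 0.008, 0, -1.194, -0.259], TCP at [242.086, 576.189, 231.312] pointing down, gripper open.
Joint ranges: [-3.14, 3.14], [-1.21, 2.06], [-1.07, 1.41], [-3.16, 2.05], [-2.99, -0.16], [-3.1, 3.1]. Speed limits (rad/s): [2.79, 2.79, 3.14, 3.14, 3.14, 3.14].

INTERFACE

Orientations are given as a unit quaternion [x, y, z, w].
In Python, from bench import arm gives the robot as it stands.
- The arm moves only by the tool servo_tool, never from a script. Its argument "rows" is a list of rows, each an object of numbers: "fingers": the finger opening in cm, from 0 to 8.54; "x", "y", "z": the shift along the tool's x, y, z in cm; "turn": the turn about the tool's z in degrees. A call has 1 to 10 rows; each row shifts and turns the commanded pose from where the row before left it, along the tool's axes as they then stand; what a row does not reach is not made up. A row lasts 1/12 s, in which the tool goes at most 41.7 mm and 7.16 degrees, less where a joint would pass 70% of its speed; a pose out of reach is approached as far as the arm can. A call is refused whole if a number of a shift passes 4.17 or a number of a turn 7.16, either way. A call with a gripper value outside its range is refused whole. The fingers move at their own pace and stop on an object; the grip force is fixed at half the most. Time passes only in rows, so rows that do not move let the fingers close. It gives the time, the measured TCP pose, the force and the opening at its end, in the units of the state.
- arm.read_state(): the state, without advancing time (a new reading comes with each control period).
- arm.get_image(name): name is "side" or "top"; returns (picture, depth): 480x640x3 uint8, red, green, blue; 480x640 float32, mm along the optical axis (not along the pixel's ray), 0 where there is no reading.
- arm.camera_model(name): a dict with "fx", "fy", "cx", "cy" (pixels), "pose" (4x4, takes a point from camera to world coordinates). Camera axes: x right, y down, z forward; pixel columns grow to the right and rows downward; lengths in mm; the calibration is good to about 2 mm. A picture is of the moment at which its call begins. camera_model takes no time and is no camera call.
- arm.job_done(): hands the job in, once; it reports no verdict.
The state is a dict: "clock": time; "joints": joint angles; "joint_vel": joint speeds; "joint_efforts": joint torques, N m; "position": TCP position; "ee_rot": TCP orientation; "contact_force": force on the tool from outside, world axes, zero at the start; "wrist_torque": the same for the moment, N m; "gripper_width": finger opening in mm.
Only numpy, scipy, OpenCV 4.12 (cv2) and the standard library are available. Lean on these libraries where they do the work, as an engineer would, in place of code of your own. Each camera call takes 0.05 s, during which the arm holds its last target.

TASK

Take the socket extension out of its stand, fit it fully onto the lock nut at the bottom of the foot's deep bore, and tighten the nut clockwise until it comes up firm. Feel your way: the nut sits on a soft spring seat, so never lean on it hard, and do not over-tighten it once it is firm. Then put the extension back upright in its stand, let go of it, and leave the things round about where they are.

Things in the scene. Friction and masses are not known exactly. Their poses are not given: they have to be found in the camera images.
- socket_tool: Loose socket extension, 149 mm long, 0.18 to 0.29 kg, standing upright in its stand. Origin: centre of its open lower end; z points up the shank. Upwards from there: steel socket 34.6 mm across, 30 mm high; round 14 mm shank; from 111 to 149 mm a black flat-sided grip, 20 mm thick along x, 46 mm wide along y.
- tool_grip (a point): Centre of the extension's grip, on its axis 130 mm above the lower end; axes as socket_tool. Grasp here across the 20 mm thickness (along x).
- socket_mouth (a point): Centre of the extension's open lower end (same point and axes as socket_tool). The socket's cavity is a hexagon 23.5 mm across flats, 16 mm deep, with only a small lead-in (1.5 mm) at its rim; its flats face +x and every 60 degrees from it.
- bore_mouth (a point): Foot of a monitor column, fixed to the desk: aluminium barrel 72 mm across on a bolted flange 92 mm across, 100 mm high, with an upright bore 36.8 mm across (about 1 mm clear of the socket all round), flared to 45 mm in the top 6 mm. This point is the centre of the bore's mouth; z up. Foot and stand may have swapped places.
- nut_top (a point): Centre of the nut's top face, on the bore's axis, 72 mm below the mouth if unpressed; sinks with the sprung seat but does not turn with the nut. The steel nut is a hexagon 22 mm across flats, 12 mm high, on a round 34 mm collar. The socket is fully on when its lower end rests on that collar, 12 mm below this point (5 mm counts). See nut_turn for the way its flats face.
- nut_turn (a joint): How far the nut is tightened, rad: grows clockwise seen from above, starts at 0 to 0.2, firm stop at 0.80; turning takes about 0.15 N m. It does NOT tell how the nut's flats face: that differs every time and must be felt, by turning the socket slowly under a light push (about 5 N) till it drops over the nut (within about 60 degrees). Once on, there is about 0.13 rad of play either side.
- washer_twist (a joint): Elastic twist of the washer under the nut, rad, positive clockwise seen from above: the torque on the nut divided by 4 N m/rad. 0.02 to 0.04 while the nut runs; it climbs once the nut is at its stop. Firm is 0.08 (0.32 N m) or more for 0.2 s; above 0.17 (0.68 N m) the washer is crushed. It springs back when the torque goes.
- nut_press (a joint): How far the nut's spring seat is pushed down, m: 3 N per mm, 0 when unloaded. Above 0.005 (15 N) the seat is damaged.
- stand_floor (a point): Round steel stand for the extension, fixed: 76 mm across at the base, 45 mm high, with an upright round well 42 mm across. This point is the centre of the well's floor, 6 mm above the desk; the extension stands on it.
- cup_mid: Specimen cup with lid, 58 mm across, 65 mm high, standing between the foot and the stand; a bystander. Origin at the centre of its underside.
- cup_left: Another such specimen cup, to the left of the work (+y); a bystander.
- marker_desk: Marker pen lying on the desk to the right of the work (-y), 138 mm long, 18 mm thick; a bystander.
Mind the look-alikes: they are no part of the job. Leave any blue or green look-alike of the socket_tool alone.

How it is judged:
By the outcome, as a careful person would: the job done as asked, in the order asked, and still so for the second after the job is handed in, with the robot touching nothing.
It also fails if it takes over 72 s, if anything falls off the work surface, if the arm or the gripper's body presses on something with over 40 N, if the wrist force passes 120 N, or if a joint passes its speed limit or range.

## Working session

There is one attempt and no reset: what is moved stays moved. The work goes in short steps, Python scripts to look and compute and a tool call to move; the robot and the scene stay as the last step left them, time stands still between calls to the robot, and variables do not carry over. Pictures are saved under pics/ and viewed, and the job is handed in when it is done.

Besides the shell and the picture viewer there is one more tool, called after ">>>" as name(argument=value, ...), one argument or row to a line, values as JSON. servo_tool: Moves the arm, as the interface text tells. Its arguments: {"type":"object","properties":{"rows":{"type":"array","items":{"type":"object","properties":{"fingers":{"type":"number"},"x":{"type":"number"},"y":{"type":"number"},"z":{"type":"number"},"turn":{"type":"number"}}}}},"required":["rows"]}

```bash
mkdir -p pics; ls
python3 - <<'E'
from bench import arm
import cv2,numpy as np
print(arm.read_state())
for n in("side","top"):
    p,d=arm.get_image(n); cv2.imwrite(f"pics/{n}0.png",p[:,:,::-1]); np.savez(f"/tmp/{n}0.npz",p=p,d=d)
    m=arm.camera_model(n);print(n,m)
E
```

```text
pics
{'clock': 0.0, 'joints': array([ 1.43158757e+00,  3.85581232e-01,  6.61321860e-03, -5.05166616e-04,
       -1.19398265e+00, -2.58559999e-01]), 'joint_vel': array([-0.00058661, -0.000958  , -0.00072747,  0.00060884,  0.00169444,
        0.0005029 ]), 'joint_efforts': array([-3.19121891e-04, -3.92282224e+01,  1.88399774e+01,  4.18605387e+00,
       -4.64501500e-03, -7.35515499e-06]), 'position': array([241.87899034, 575.66431225, 230.20083102]), 'ee_rot': array([ 9.80268595e-01, -1.97667061e-01, -1.70101702e-04,  1.08925436e-03]), 'contact_force': array([0.01241471, 0.75679736, 0.57224373]), 'wrist_torque': array([ 0.01945023, -0.01518119,  0.03264845]), 'gripper_width': 85.19173166379102}
side {'fx': 452.98844232000533, 'fy': 452.98844232000533, 'cx': 317.7374135340449, 'cy': 243.7095897017696, 'pose': array([[ 9.28346460e-01, -2.13870621e-01,  3.04026655e-01,
         5.14151646e+01],
       [-3.71406047e-01, -5.67086607e-01,  7.35166871e-01,
        -8.22533892e+02],
       [ 1.51788488e-02, -7.95406901e-01, -6.05885686e-01,
         7.76910524e+02],
       [ 0.00000000e+00,  0.00000000e+00,  0.00000000e+00,
         1.00000000e+00]])}
top {'fx': 529.9712898112064, 'fy': 529.9712898112064, 'cx': 316.2548081664442, 'cy': 237.85267584569434, 'pose': array([[ 2.02308920e-02, -9.86857447e-01,  1.60321835e-01,
         1.80244500e+02],
       [-9.99756138e-01, -1.85484050e-02,  1.19841872e-02,
        -8.03632507e+00],
       [-8.85297009e-03, -1.60525189e-01, -9.86992041e-01,
         1.40025676e+03],
       [ 0.00000000e+00,  0.00000000e+00,  0.00000000e+00,
         1.00000000e+00]])}
```

View pics/side0.png

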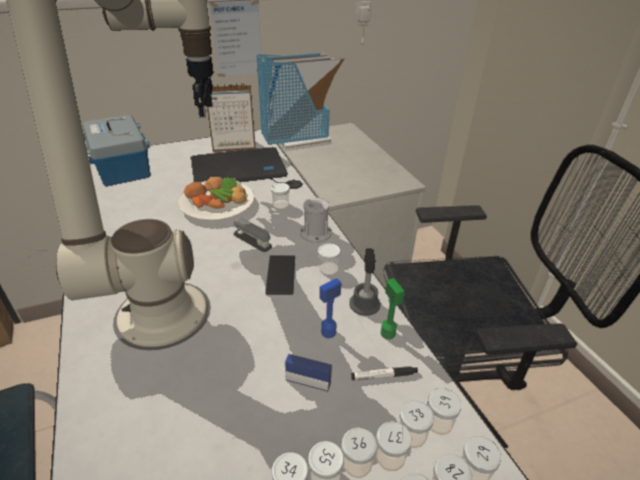

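View pics/top0.png

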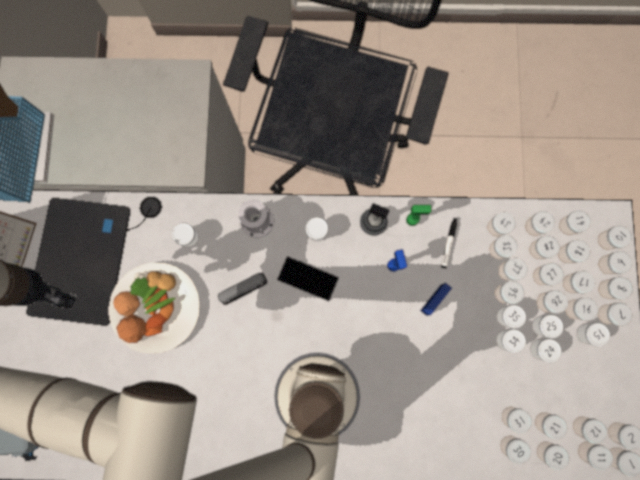

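Candidates for the extension are black-gripped in the stand (side 370,280; top 376,214), blue (side 330,305; top 398,261) and green (side 392,308; top 418,213). The description picks the black one, so I'm checking it in a close crop.

Run:
```python
import cv2,numpy as np
s=np.load('/tmp/side0.npz');t=np.load('/tmp/top0.npz')
a=cv2.resize(s['p'][235:345,310:420,::-1],None,fx=5,fy=5,interpolation=cv2.INTER_CUBIC)[:550,:400+150]
cv2.imwrite('pics/sc.png',a)
b=cv2.resize(t['p'][190:250,340:440,::-1],None,fx=8,fy=8,interpolation=cv2.INTER_CUBIC);cv2.imwrite('pics/tc.png',b)
c=cv2.resize(t['p'][190:250,220:320,::-1],None,fx=8,fy=8,interpolation=cv2.INTER_CUBIC);cv2.imwrite('pics/tf.png',c)
c=cv2.resize(s['p'][190:290,280:360,::-1],None,fx=6,fy=6,interpolation=cv2.INTER_CUBIC);cv2.imwrite('pics/sf.png',c)
```

```text
(no output)
```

View pics/sc.png

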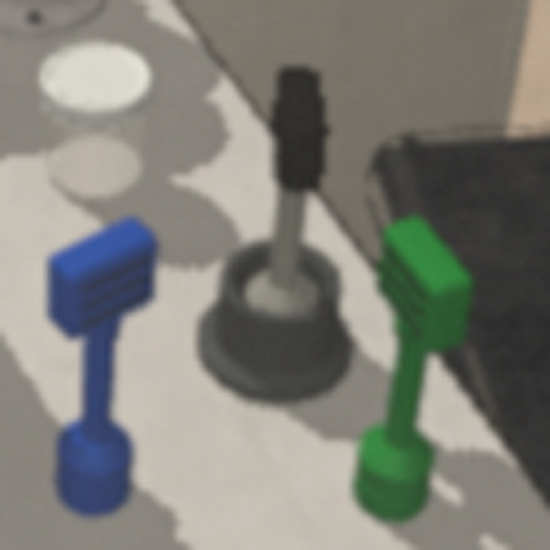

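View pics/tc.png

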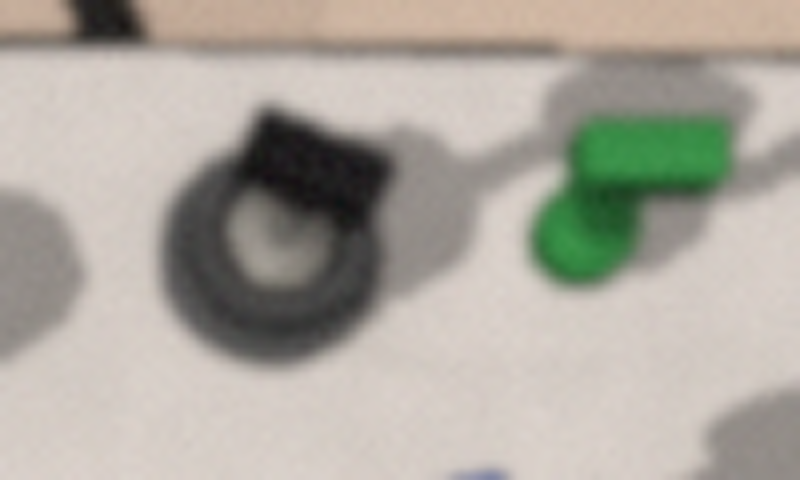

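View pics/tf.png

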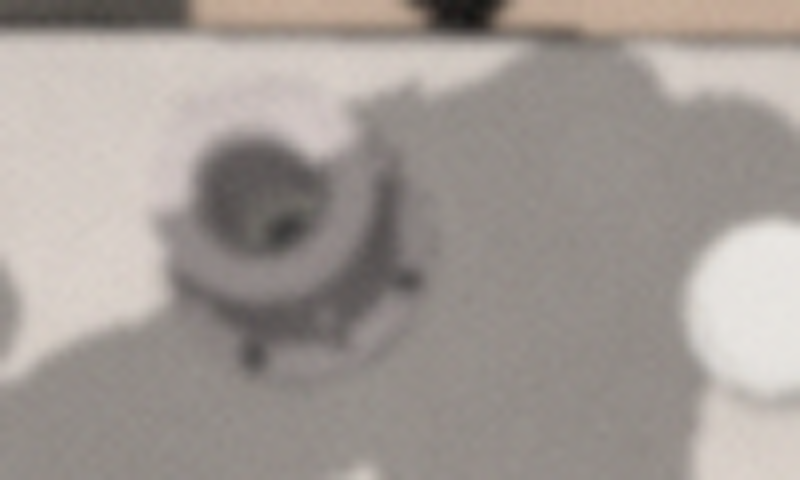

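View pics/sf.png

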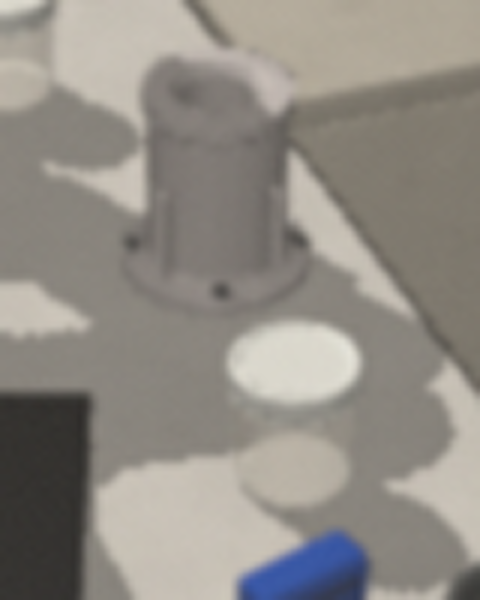

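Side crop: the black grip stands in the dark stand at the centre, with blue at left and green at right free-standing, so the black one is the tool. In the top view the grip top is near (379,210) and the bore mouth near (252,214). Next I measure positions from depth.

```bash
cat > h.py <<'E'
import cv2,numpy as np
from bench import arm
def cloud(n,d):
    m=arm.camera_model(n);v,u=np.mgrid[0:480,0:640]
    P=np.stack([(u-m['cx'])*d/m['fx'],(v-m['cy'])*d/m['fy'],d],-1)
    T=np.array(m['pose']);W=P@T[:3,:3].T+T[:3,3];W[d<=0]=np.nan;return W
def ray(n,u,v,z):
    m=arm.camera_model(n);T=np.array(m['pose'])
    r=T[:3,:3]@np.array([(u-m['cx'])/m['fx'],(v-m['cy'])/m['fy'],1]);o=T[:3,3]
    return o+r*(z-o[2])/r[2]
def proj(n,p):
    m=arm.camera_model(n);T=np.array(m['pose']);c=T[:3,:3].T@(np.array(p)-T[:3,3])
    return m['fx']*c[0]/c[2]+m['cx'],m['fy']*c[1]/c[2]+m['cy']
E
python3 - <<'E'
from h import *
np.set_printoptions(precision=1,suppress=True)
for n in('top','side'):
    d=np.load(f'/tmp/{n}0.npz')['d'];p=np.load(f'/tmp/{n}0.npz')['p'];W=cloud(n,d)
    Z=W[...,2]
    if n=='top':
        desk=Z[300:340,330:400];print('desk',np.nanmedian(desk),np.nanstd(desk))
        boxes={'foot':(195,240,235,280,92,108),'grip':(195,235,360,395,146,164),'stand':(195,245,355,395,38,52),'cup':(215,245,300,332,55,75),'cupl':(220,250,168,200,55,75)}
    else: boxes={'foot':(190,240,295,335,92,108),'grip':(240,300,355,385,110,164),'stand':(270,320,345,385,38,52),'cup':(240,280,315,345,55,75)}
    for k,(a,b,c,e,z0,z1) in boxes.items():
        w=W[a:b,c:e].reshape(-1,3);w=w[(w[:,2]>z0)&(w[:,2]<z1)]
        if len(w)<3: print(k,len(w));continue
        (cx,cy),r=cv2.minEnclosingCircle(w[:,:2].astype(np.float32));rc=cv2.minAreaRect(w[:,:2].astype(np.float32))
        print(n,k,len(w),'med',np.median(w,0),'circ',np.array([cx,cy,r]),'rect',rc, 'min',w.min(0),w.max(0))
# ellipse on top-grip
p=np.load('/tmp/top0.npz')['p']
g=p[195:235,360:395].max(2)<60
mm=g.astype(np.uint8);nn,l,st,ce=cv2.connectedComponentsWithStats(mm);print(st,ce+[360,195])
E
```

```text
desk -0.02372385218382078 2.8824735701238717
top foot 478 med [452.4 169.1  99.9] circ [451.8 169.4  36.4] rect ((452.0935974121094, 169.2202606201172), (70.98736572265625, 69.67793273925781), 46.754886627197266) min [415.4 134.8  92.1] [488.1 205.2 107.6]
top grip 159 med [ 455.5 -143.9  153.8] circ [ 456.7 -143.8   23.5] rect ((456.1508483886719, -143.61172485351562), (45.6938362121582, 20.926937103271484), 66.99169158935547) min [ 439.2 -167.   146.2] [ 471.3 -120.7  161.5]
top stand 173 med [ 446.9 -136.1   43.7] circ [ 455.1 -143.4   28.8] rect ((448.730224609375, -140.37884521484375), (57.0075798034668, 42.51029968261719), 62.2664909362793) min [ 426.7 -172.1   38. ] [ 479.4 -115.1   51.5]
top cup 390 med [423.2   7.2  64.4] circ [424.    8.1  29.2] rect ((423.6363220214844, 7.665168762207031), (55.9945068359375, 55.377689361572266), 31.947946548461914) min [394.8 -19.   55.1] [453.2  35.2  72.5]
top cupl 404 med [402.7 349.4  64.3] circ [403.7 349.6  29.9] rect ((403.6045227050781, 349.1268005371094), (56.924110412597656, 55.47905349731445), 45.804866790771484) min [374.4 319.
[... 417 characters left out ...]
min [ 439.7 -168.7  114.7] [ 472.7 -119.4  158.8]
side stand 292 med [ 452.2 -149.8   44.3] circ [ 456.  -143.5   30.3] rect ((455.5550231933594, -144.69387817382812), (57.10649490356445, 54.50252914428711), 64.0621337890625) min [ 426.6 -173.6   38.1] [ 484.5 -113.4   51.8]
side cup 307 med [422.7   2.7  64.5] circ [425.9   7.8  31.8] rect ((424.583984375, 6.607036590576172), (57.59537887573242, 55.83997344970703), 22.687807083129883) min [396.5 -24.   55.1] [453.2  38.7  68.1]
[[   0    0   35   40 1210]
 [   9   10   19   17  167]
 [   7   33    4    3    4]
 [  12   33   10    4   16]
 [  23   32    2    2    3]] [[376.8 214.6]
 [378.6 211.6]
 [368.5 228.8]
 [376.8 229.8]
 [383.3 227.3]]
```

Measured: bore (452,169), rim z 100, tool grip (456,-144), top z 154, thin axis at about -22.5°. All of these match the given sizes. Moving over the tool now, at height.

>>> servo_tool(
  rows=[
    {"x": 2.38, "y": 2.9},
    {"x": 2.38, "y": 2.9},
    {"x": 2.38, "y": 2.9},
    {"x": 2.38, "y": 2.9},
    {"x": 2.38, "y": 2.9},
    {"x": 2.38, "y": 2.9},
    {"x": 2.38, "y": 2.9},
    {"x": 2.38, "y": 2.9},
    {"x": 2.38, "y": 2.9},
    {"x": 2.38, "y": 2.9},
  ],
)

```text
invalid input at $.rows[0]: expected keys fingers, x, y, z, turn
```

>>> servo_tool(
  rows=[
    {"x": 2.38, "y": 2.9},
    {"x": 2.38, "y": 2.9},
    {"x": 2.38, "y": 2.9},
    {"x": 2.38, "y": 2.9},
    {"x": 2.38, "y": 2.9},
    {"x": 2.38, "y": 2.9},
    {"x": 2.38, "y": 2.9},
    {"x": 2.38, "y": 2.9},
    {"x": 2.38, "y": 2.9},
    {"x": 2.38, "y": 2.9},
  ],
)

```text
invalid input at $.rows[0]: expected keys fingers, x, y, z, turn
```

>>> servo_tool(
  rows=[
    {"turn": 7},
    {"turn": 7},
    {"turn": 7},
    {"turn": 7},
    {"turn": 7},
    {"turn": 7},
    {"turn": 7},
    {"turn": 7},
    {"turn": 7},
    {"turn": 7},
  ],
)

```text
invalid input at $.rows[0]: expected keys fingers, x, y, z, turn
```

>>> servo_tool(
  rows=[
    {"turn": 7},
    {"turn": 7},
    {"turn": 6},
    {"turn": 0},
    {"turn": 0},
  ],
)

```text
invalid input at $.rows[0]: expected keys fingers, x, y, z, turn
```

```bash
cat >> h.py <<'E'
from scipy.spatial.transform import Rotation as R
def st():
    s=arm.read_state();r=R.from_quat(s['ee_rot']).as_matrix()
    f=lambda a,k=2:np.round(a,k).tolist()
    print('t',round(s['clock'],2),'pos',f(s['position']),'yawx',round(np.degrees(np.arctan2(r[1,0],r[0,0])),2),'tilt z',f(r[:,2],4),'F',f(s['contact_force']),'M',f(s['wrist_torque'],3),'w',round(s['gripper_width'],2),'j',f(s['joints']));return s,r
def to_tool(target):
    s,r=st();print('tool delta cm',np.round(r.T@(np.array(target)-s['position'])/10,3))
E
python3 - <<'E'
from h import *
to_tool([456.2,-143.9,231])
W=cloud('top',np.load('/tmp/top0.npz')['d'])
for b in [(195,235,400,440),(240,280,380,415)]:
    w=W[b[0]:b[1],b[2]:b[3]].reshape(-1,3);w=w[w[:,2]>100];print(w.min(0),w.max(0))
E
```

```text
t 0.1 pos [241.91, 575.72, 230.32] yawx -22.8 tilt z [-0.0006, -0.0019, -1.0] F [0.55, -0.71, 0.11] M [-0.012, -0.015, -0.002] w 85.16 j [1.43, 0.39, 0.01, -0.0, -1.19, -0.26]
tool delta cm [4.7641e+01 5.8035e+01 5.4000e-02]
[ 451.17263517 -269.01501652  101.04532343] [ 472.18609854 -222.92784109  156.26625253]
[ 315.44489923 -209.66516785  105.87026739] [ 360.69904647 -181.70727485  155.10052014]
```

>>> servo_tool(
  rows=[
    {"fingers": 8.5, "x": 2.38, "y": 2.9, "z": 0, "turn": 0},
    {"fingers": 8.5, "x": 2.38, "y": 2.9, "z": 0, "turn": 0},
    {"fingers": 8.5, "x": 2.38, "y": 2.9, "z": 0, "turn": 0},
    {"fingers": 8.5, "x": 2.38, "y": 2.9, "z": 0, "turn": 0},
    {"fingers": 8.5, "x": 2.38, "y": 2.9, "z": 0, "turn": 0},
    {"fingers": 8.5, "x": 2.38, "y": 2.9, "z": 0, "turn": 0},
    {"fingers": 8.5, "x": 2.38, "y": 2.9, "z": 0, "turn": 0},
    {"fingers": 8.5, "x": 2.38, "y": 2.9, "z": 0, "turn": 0},
    {"fingers": 8.5, "x": 2.38, "y": 2.9, "z": 0, "turn": 0},
    {"fingers": 8.5, "x": 2.38, "y": 2.9, "z": 0, "turn": 0},
  ],
)

```text
clock: 0.93
position: [348.9, 214.6, 231.1]
ee_rot: [0.98, -0.197, -0.0, 0.0]
contact_force: [2.0, -0.7, 0.4]
gripper_width: 84.7
```

>>> servo_tool(
  rows=[
    {"fingers": 8.5, "x": 2.38, "y": 2.9, "z": 0, "turn": 0},
    {"fingers": 8.5, "x": 2.38, "y": 2.9, "z": 0, "turn": 0},
    {"fingers": 8.5, "x": 2.38, "y": 2.9, "z": 0, "turn": 0},
    {"fingers": 8.5, "x": 2.38, "y": 2.9, "z": 0, "turn": 0},
    {"fingers": 8.5, "x": 2.38, "y": 2.9, "z": 0, "turn": 0},
    {"fingers": 8.5, "x": 2.38, "y": 2.9, "z": 0, "turn": 0},
    {"fingers": 8.5, "x": 2.38, "y": 2.9, "z": 0, "turn": 0},
    {"fingers": 8.5, "x": 2.38, "y": 2.9, "z": 0, "turn": 0},
    {"fingers": 8.5, "x": 2.38, "y": 2.9, "z": 0, "turn": 0},
    {"fingers": 8.5, "x": 2.38, "y": 2.9, "z": 0, "turn": 0},
  ],
)

```text
clock: 1.77
position: [456.1, -144.9, 231.1]
ee_rot: [0.98, -0.198, -0.0, -0.0]
contact_force: [-0.2, 0.5, -0.3]
gripper_width: 85.2
```

>>> servo_tool(
  rows=[
    {"fingers": 8.5, "x": 0, "y": 0, "z": 0, "turn": 7},
    {"fingers": 8.5, "x": 0, "y": 0, "z": 0, "turn": 7},
    {"fingers": 8.5, "x": 0, "y": 0, "z": 0, "turn": 7},
    {"fingers": 8.5, "x": 0, "y": 0, "z": 0, "turn": 7},
    {"fingers": 8.5, "x": 0, "y": 0, "z": 0, "turn": 7},
    {"fingers": 8.5, "x": 0, "y": 0, "z": 0, "turn": 7},
    {"fingers": 8.5, "x": 0, "y": 0, "z": 0, "turn": 7},
    {"fingers": 8.5, "x": 0, "y": 0, "z": 0, "turn": 7},
    {"fingers": 8.5, "x": 0, "y": 0, "z": 0, "turn": 7},
    {"fingers": 8.5, "x": 0, "y": 0, "z": 0, "turn": 7},
  ],
)

```text
clock: 2.6
position: [455.9, -142.9, 230.9]
ee_rot: [-0.687, 0.726, 0.0, -0.0]
contact_force: [0.3, 0.1, -0.3]
gripper_width: 85.1
```

>>> servo_tool(
  rows=[
    {"fingers": 8.5, "x": 0, "y": 0, "z": 0, "turn": 7},
    {"fingers": 8.5, "x": 0, "y": 0, "z": 0, "turn": 7},
    {"fingers": 8.5, "x": 0, "y": 0, "z": 0, "turn": 5.5},
    {"fingers": 8.5, "x": 0, "y": 0, "z": 0, "turn": 0},
    {"fingers": 8.5, "x": 0, "y": 0, "z": 0, "turn": 0},
    {"fingers": 8.5, "x": 0, "y": 0, "z": 0, "turn": 0},
  ],
)

```text
clock: 3.1
position: [456.1, -142.9, 231.1]
ee_rot: [-0.558, 0.83, 0.0, -0.0]
contact_force: [0.3, 0.5, -0.4]
gripper_width: 84.8
```

Run:
```python
from h import *
to_tool([456.2,-143.9,231])
```

```text
t 3.1 pos [456.06, -142.91, 231.14] yawx -112.18 tilt z [-0.0004, 0.0001, -1.0] F [0.26, 0.45, -0.39] M [-0.036, -0.002, -0.006] w 84.81 j [0.04, 0.13, -0.34, -0.0, -1.1, -0.42]
tool delta cm [ 0.086 -0.05   0.014]
```

>>> servo_tool(
  rows=[
    {"fingers": 8.5, "x": 0.08, "y": -0.05, "z": 2.0, "turn": 0.4},
    {"fingers": 8.5, "x": 0, "y": 0, "z": 2.5, "turn": 0},
    {"fingers": 8.5, "x": 0, "y": 0, "z": 2.5, "turn": 0},
    {"fingers": 8.5, "x": 0, "y": 0, "z": 2.0, "turn": 0},
    {"fingers": 8.5, "x": 0, "y": 0, "z": 1.5, "turn": 0},
    {"fingers": 8.5, "x": 0, "y": 0, "z": 0.9, "turn": 0},
    {"fingers": 8.5, "x": 0, "y": 0, "z": 0, "turn": 0},
    {"fingers": 8.5, "x": 0, "y": 0, "z": 0, "turn": 0},
  ],
)

```text
clock: 3.77
position: [456.7, -143.9, 117.5]
ee_rot: [-0.555, 0.832, -0.0, -0.0]
contact_force: [-0.2, -0.0, 0.1]
gripper_width: 85.3
```

Run:
```python
from h import *
to_tool([456.2,-143.9,117])
for n in('side','top'):
    p,d=arm.get_image(n)
    c=p[220:330,310:430] if n=='side' else p[180:250,330:430]
    cv2.imwrite(f'pics/{n}1.png',cv2.resize(c[:,:,::-1],None,fx=6,fy=6)[:600,:800])
```

```text
t 3.77 pos [456.68, -143.92, 117.48] yawx -112.64 tilt z [-0.0002, -0.0004, -1.0] F [-0.21, -0.02, 0.06] M [-0.002, 0.005, -0.002] w 85.31 j [0.04, 0.26, -0.5, 0.0, -0.81, -0.43]
tool delta cm [0.017 0.045 0.048]
```

View pics/side1.png

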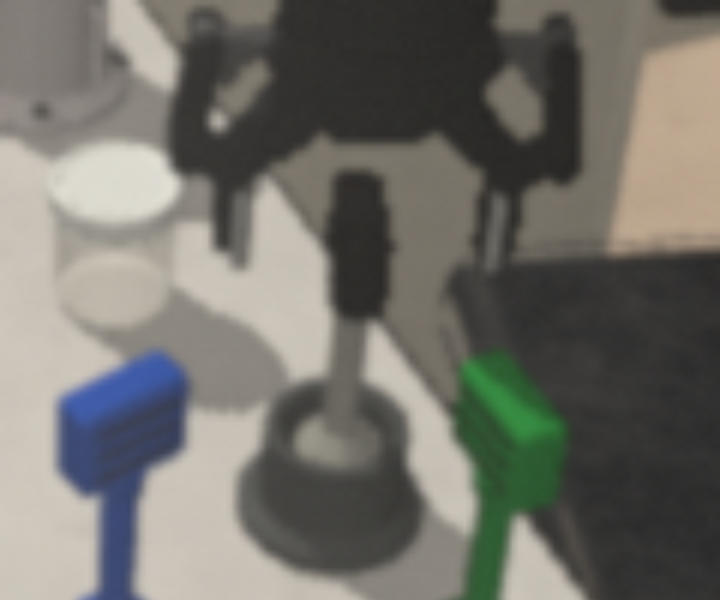

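The jaws straddle the black grip (crop 360,240) evenly, at the right height and across the thin side. Closing.

>>> servo_tool(
  rows=[
    {"fingers": 1.5, "x": 0, "y": 0, "z": 0, "turn": 0},
    {"fingers": 1.5, "x": 0, "y": 0, "z": 0, "turn": 0},
    {"fingers": 1.5, "x": 0, "y": 0, "z": 0, "turn": 0},
    {"fingers": 1.5, "x": 0, "y": 0, "z": 0, "turn": 0},
    {"fingers": 1.5, "x": 0, "y": 0, "z": 0, "turn": 0},
    {"fingers": 1.5, "x": 0, "y": 0, "z": 0, "turn": 0},
    {"fingers": 1.5, "x": 0, "y": 0, "z": 0, "turn": 0},
    {"fingers": 1.5, "x": 0, "y": 0, "z": 0, "turn": 0},
    {"fingers": 1.5, "x": 0, "y": 0, "z": 0, "turn": 0},
    {"fingers": 1.5, "x": 0, "y": 0, "z": 0, "turn": 0},
  ],
)

```text
clock: 4.7
position: [456.5, -143.9, 117.6]
ee_rot: [-0.554, 0.832, -0.0, 0.0]
contact_force: [-0.8, -0.6, 4.2]
gripper_width: 19.0
```

Run:
```python
from h import *
st()
```

```text
t 4.7 pos [456.49, -143.88, 117.59] yawx -112.68 tilt z [0.0002, -0.0001, -1.0] F [-0.76, -0.58, 4.16] M [0.195, 0.404, 0.034] w 18.98 j [0.04, 0.26, -0.5, 0.0, -0.81, -0.43]
```

>>> servo_tool(
  rows=[
    {"fingers": 1.5, "x": 0, "y": 0, "z": -0.5, "turn": 0},
    {"fingers": 1.5, "x": 0, "y": 0, "z": -1.0, "turn": 0},
    {"fingers": 1.5, "x": 0, "y": 0, "z": -1.8, "turn": 0},
    {"fingers": 1.5, "x": 0, "y": 0, "z": -2.3, "turn": 0},
    {"fingers": 1.5, "x": 0, "y": 0, "z": -2.4, "turn": 0},
    {"fingers": 1.5, "x": 0, "y": 0, "z": -2.2, "turn": 0},
    {"fingers": 1.5, "x": 0, "y": 0, "z": -1.5, "turn": 0},
    {"fingers": 1.5, "x": 0, "y": 0, "z": -0.8, "turn": 0},
    {"fingers": 1.5, "x": 0, "y": 0, "z": 0, "turn": 0},
    {"fingers": 1.5, "x": 0, "y": 0, "z": 0, "turn": 0},
  ],
)

```text
clock: 5.53
position: [455.7, -143.6, 241.3]
ee_rot: [-0.554, 0.833, 0.001, -0.0]
contact_force: [0.6, -0.6, -3.9]
gripper_width: 19.5
```

Run:
```python
from h import *
to_tool([452.2,169.2,242])
for n in('side','top'):
    p,d=arm.get_image(n);np.savez(f'/tmp/{n}2.npz',p=p,d=d)
    c=p[180:330,290:430] if n=='side' else p[150:260,320:440]
    cv2.imwrite(f'pics/{n}2.png',cv2.resize(c[:,:,::-1],None,fx=4,fy=4)[:600,:800])
st()
```

```text
t 5.53 pos [455.7, -143.59, 241.29] yawx -112.72 tilt z [-0.0016, 0.0009, -1.0] F [0.6, -0.58, -3.93] M [0.022, 0.048, -0.014] w 19.53 j [0.04, 0.12, -0.32, -0.0, -1.13, -0.43]
tool delta cm [-28.717  12.404  -0.042]
t 5.63 pos [455.35, -143.66, 240.59] yawx -112.71 tilt z [-0.0035, 0.0006, -1.0] F [0.54, -0.04, -3.37] M [-0.002, -0.035, 0.011] w 19.25 j [0.04, 0.13, -0.32, -0.0, -1.13, -0.43]
```

View pics/side2.png

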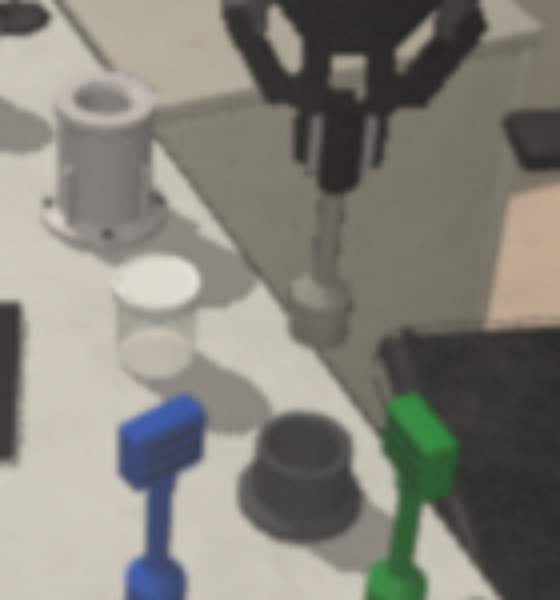

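Run:
```python
from h import *
np.set_printoptions(precision=1,suppress=True)
from scipy.optimize import least_squares
def cfit(w,r=None):
    if r: f=lambda q:np.hypot(w[:,0]-q[0],w[:,1]-q[1])-r; return least_squares(f,w[:,:2].mean(0)+[2,2],loss='soft_l1').x
for n,bx in(('side',(230,285,345,395)),('top',(180,240,355,410))):
    D=np.load(f'/tmp/{n}2.npz');W=cloud(n,D['d'])
    cam=np.array(arm.camera_model(n)['pose'])[:3,3]
    w=W[bx[0]:bx[1],bx[2]:bx[3]].reshape(-1,3);w=w[(w[:,2]>132)&(w[:,2]<156)&(np.hypot(w[:,0]-455,w[:,1]+144)<30)]
    print(n,'socket',len(w),w.mean(0) if len(w) else '')
    if len(w)>20:
        # toward-camera side: start center away from camera
        f=lambda q:np.hypot(w[:,0]-q[0],w[:,1]-q[1])-17.3
        dv=w.mean(0)-cam;dv=dv[:2]/np.linalg.norm(dv[:2])
        print('socket centre',least_squares(f,w[:,:2].mean(0)+12*dv,loss='soft_l1').x)
    w=W[bx[0]-40:bx[1],bx[2]:bx[3]].reshape(-1,3);w=w[(w[:,2]>165)&(w[:,2]<233)&(np.hypot(w[:,0]-455,w[:,1]+144)<14)]
    if n=='side':
        for a,b in((165,185),(185,205),(205,225)):
            q=w[(w[:,2]>a)&(w[:,2]<b)];print('shank',a,len(q),np.median(q,0))
    # foot ring
    b=(190,240,295,335) if n=='side' else (195,240,235,280)
    w=W[b[0]:b[1],b[2]:b[3]].reshape(-1,3);w=w[(w[:,2]>94)&(w[:,2]<106)]
    print('foot median/circ',np.median(w,0),cv2.minEnclosingCircle(w[:,:2].astype(np.float32)))
    g=D['p'][b[0]:b[1],b[2]:b[3],::-1];cv2.imwrite(f'pics/foot_{n}.png',cv2.resize(g,None,fx=12,fy=12,interpolation=cv2.INTER_CUBIC)[:600,:600])
```

```text
side socket 124 [ 450.1 -154.   144.4]
socket centre [ 457.2 -142.2]
shank 165 75 [ 453.  -148.   168.7]
shank 185 51 [ 453.1 -147.9  194.9]
shank 205 50 [ 453.8 -148.1  215.1]
foot median/circ [452.  166.7 100.2] ((452.4538879394531, 168.8863525390625), 40.565670013427734)
top socket 9 [ 454.4 -127.4  146. ]
foot median/circ [451.8 169.2  99.9] ((452.53509521484375, 168.94528198242188), 36.50550842285156)
```

View pics/foot_top.png

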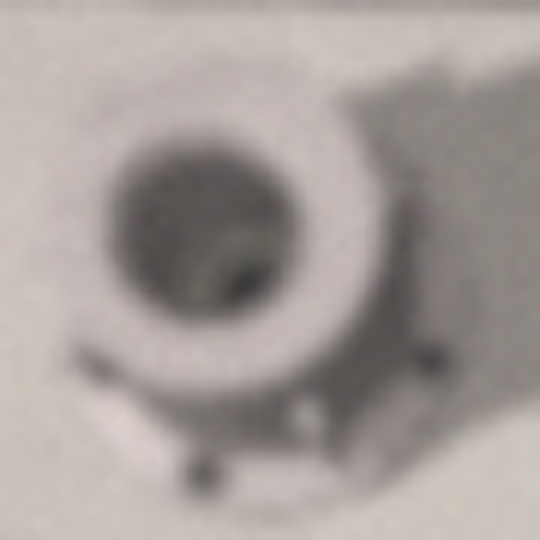

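View pics/foot_side.png

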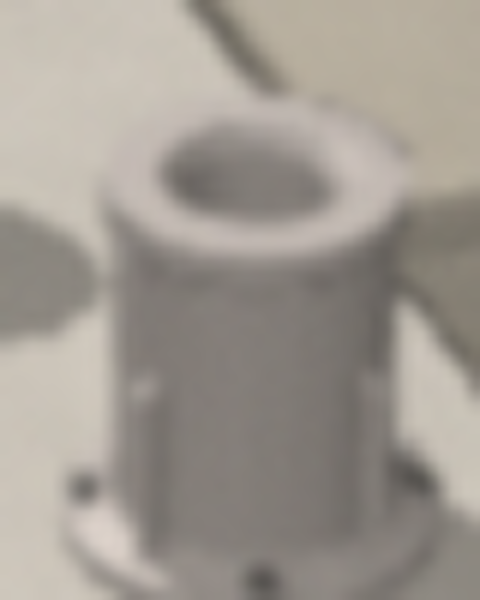

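View pics/top2.png

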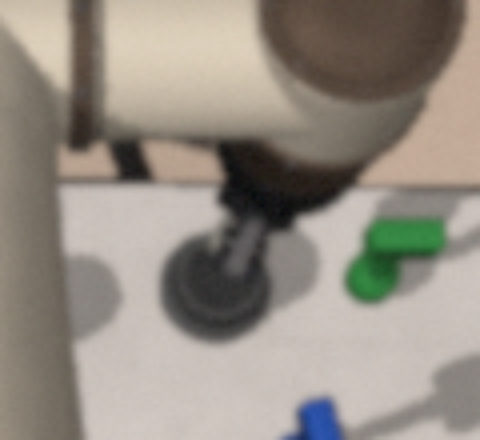

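>>> servo_tool(
  rows=[
    {"fingers": 1.5, "x": -1.4, "y": 0.6, "z": 0, "turn": 0},
    {"fingers": 1.5, "x": -2.8, "y": 1.2, "z": 0, "turn": 0},
    {"fingers": 1.5, "x": -3.4, "y": 1.5, "z": 0, "turn": 0},
    {"fingers": 1.5, "x": -3.4, "y": 1.5, "z": 0, "turn": 0},
    {"fingers": 1.5, "x": -3.4, "y": 1.5, "z": 0, "turn": 0},
    {"fingers": 1.5, "x": -3.4, "y": 1.5, "z": 0, "turn": 0},
    {"fingers": 1.5, "x": -3.4, "y": 1.5, "z": 0, "turn": 0},
    {"fingers": 1.5, "x": -3.4, "y": 1.5, "z": 0, "turn": 0},
    {"fingers": 1.5, "x": -2.8, "y": 1.1, "z": 0, "turn": 0},
    {"fingers": 1.5, "x": -1.3, "y": 0.5, "z": 0, "turn": 0},
  ],
)

```text
clock: 6.47
position: [452.3, 171.8, 240.9]
ee_rot: [-0.555, 0.832, 0.0, -0.001]
contact_force: [-0.2, -0.4, -3.8]
gripper_width: 19.1
```

>>> servo_tool(
  rows=[
    {"fingers": 1.5, "x": 0, "y": 0, "z": 0, "turn": -4},
    {"fingers": 1.5, "x": 0, "y": 0, "z": 0, "turn": -7},
    {"fingers": 1.5, "x": 0, "y": 0, "z": 0, "turn": -7},
    {"fingers": 1.5, "x": 0, "y": 0, "z": 0, "turn": -7},
    {"fingers": 1.5, "x": 0, "y": 0, "z": 0, "turn": -7},
    {"fingers": 1.5, "x": 0, "y": 0, "z": 0, "turn": -5},
    {"fingers": 1.5, "x": 0, "y": 0, "z": 0, "turn": -3},
    {"fingers": 1.5, "x": 0, "y": 0, "z": 0, "turn": 0},
    {"fingers": 1.5, "x": 0, "y": 0, "z": 0, "turn": 0},
    {"fingers": 1.5, "x": 0, "y": 0, "z": 0, "turn": 0},
  ],
)

```text
clock: 7.3
position: [452.5, 168.4, 241.7]
ee_rot: [0.805, -0.593, -0.0, 0.001]
contact_force: [-0.3, -1.1, -3.4]
gripper_width: 19.3
```

Run:
```python
from h import *
np.set_printoptions(precision=1,suppress=True)
from scipy.optimize import least_squares
to_tool([452.0,168.8,241])
n='side';p,d=arm.get_image(n);W=cloud(n,d);np.savez('/tmp/side3.npz',p=p,d=d)
cam=np.array(arm.camera_model(n)['pose'])[:3,3]
s,_=st();c=s['position']
w=W.reshape(-1,3);rr=np.hypot(w[:,0]-c[0],w[:,1]-c[1])
dv=(c-cam)[:2];dv/=np.linalg.norm(dv)
for z0,z1,r in((132,157,17.3),(165,195,7),(195,232,7)):
    q=w[(w[:,2]>z0)&(w[:,2]<z1)&(rr<r+8)]
    f=lambda x:np.hypot(q[:,0]-x[0],q[:,1]-x[1])-r
    print(len(q),least_squares(f,q[:,:2].mean(0)+.7*r*dv,loss='soft_l1').x)
u,v=proj('side',[c[0],c[1],150]);u,v=int(u),int(v)
cv2.imwrite('pics/side3.png',cv2.resize(p[v-70:v+70,u-60:u+60,::-1],None,fx=4,fy=4,interpolation=cv2.INTER_CUBIC));print(u,v)
```

```text
t 7.3 pos [452.52, 168.42, 241.7] yawx -72.78 tilt z [-0.0011, -0.0008, -1.0] F [-0.25, -1.1, -3.37] M [0.013, 0.025, 0.036] w 19.33 j [0.69, 0.13, -0.31, -0.0, -1.13, -0.39]
tool delta cm [-0.1  0.   0.1]
t 7.35 pos [452.58, 168.53, 241.86] yawx -72.76 tilt z [-0.0008, -0.0006, -1.0] F [0.4, -0.13, -2.98] M [-0.003, 0.009, -0.039] w 19.51 j [0.69, 0.13, -0.31, -0.0, -1.13, -0.39]
102 [453.5 169.2]
70 [453.3 167.7]
69 [453.6 169. ]
315 188
```

View pics/side3.png

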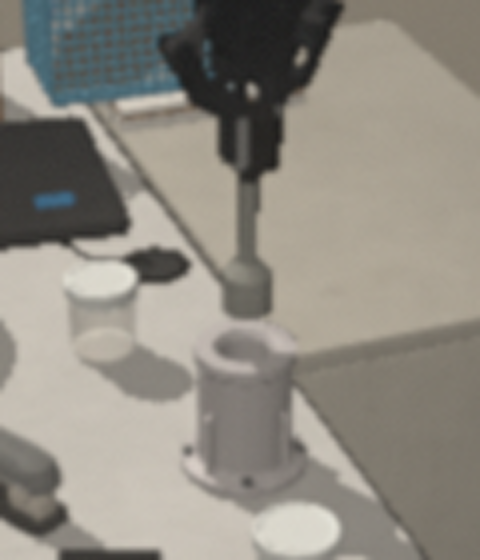

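>>> servo_tool(
  rows=[
    {"fingers": 1.5, "x": -0.02, "y": 0.07, "z": 0.5, "turn": 0},
    {"fingers": 1.5, "x": 0, "y": 0, "z": 1.0, "turn": 0},
    {"fingers": 1.5, "x": 0, "y": 0, "z": 1.0, "turn": 0},
    {"fingers": 1.5, "x": 0, "y": 0, "z": 0.4, "turn": 0},
    {"fingers": 1.5, "x": 0, "y": 0, "z": 0.2, "turn": 0},
    {"fingers": 1.5, "x": 0, "y": 0, "z": 0.2, "turn": 0},
    {"fingers": 1.5, "x": 0, "y": 0, "z": 0.2, "turn": 0},
    {"fingers": 1.5, "x": 0, "y": 0, "z": 0.2, "turn": 0},
  ],
)

```text
clock: 8.02
position: [452.2, 168.9, 205.4]
ee_rot: [0.805, -0.593, 0.0, -0.0]
contact_force: [-0.4, -0.0, -2.8]
gripper_width: 19.4
```

Run:
```python
from h import *
st()
```

```text
t 8.02 pos [452.24, 168.91, 205.43] yawx -72.69 tilt z [0.0007, 0.0003, -1.0] F [-0.42, -0.02, -2.76] M [-0.031, 0.021, 0.023] w 19.42 j [0.69, 0.16, -0.37, 0.0, -1.04, -0.39]
```

>>> servo_tool(
  rows=[
    {"fingers": 1.5, "x": 0, "y": 0, "z": 0.2, "turn": 0},
    {"fingers": 1.5, "x": 0, "y": 0, "z": 0.2, "turn": 0},
    {"fingers": 1.5, "x": 0, "y": 0, "z": 0.2, "turn": 0},
    {"fingers": 1.5, "x": 0, "y": 0, "z": 0.2, "turn": 0},
    {"fingers": 1.5, "x": 0, "y": 0, "z": 0.2, "turn": 0},
  ],
)

```text
clock: 8.43
position: [452.0, 168.7, 195.2]
ee_rot: [0.805, -0.593, 0.0, -0.0]
contact_force: [-0.3, -0.3, -2.4]
gripper_width: 19.5
```

Run:
```python
from h import *
st()
```

```text
t 8.43 pos [452.01, 168.74, 195.18] yawx -72.69 tilt z [0.0001, 0.0001, -1.0] F [-0.31, -0.35, -2.39] M [-0.009, -0.013, -0.015] w 19.53 j [0.69, 0.17, -0.39, 0.0, -1.01, -0.39]
```

In the bore, 10 mm past the flare, with no side load. Continuing down.

>>> servo_tool(
  rows=[
    {"fingers": 1.5, "x": 0, "y": 0, "z": 0.4, "turn": 0},
    {"fingers": 1.5, "x": 0, "y": 0, "z": 0.4, "turn": 0},
    {"fingers": 1.5, "x": 0, "y": 0, "z": 0.4, "turn": 0},
    {"fingers": 1.5, "x": 0, "y": 0, "z": 0.4, "turn": 0},
    {"fingers": 1.5, "x": 0, "y": 0, "z": 0.4, "turn": 0},
    {"fingers": 1.5, "x": 0, "y": 0, "z": 0.4, "turn": 0},
  ],
)

```text
clock: 8.93
position: [452.0, 168.8, 170.9]
ee_rot: [0.805, -0.593, -0.0, 0.0]
contact_force: [1.0, 0.2, -2.0]
gripper_width: 19.5
```

>>> servo_tool(
  rows=[
    {"fingers": 1.5, "x": 0, "y": 0, "z": 0.4, "turn": 0},
    {"fingers": 1.5, "x": 0, "y": 0, "z": 0.4, "turn": 0},
    {"fingers": 1.5, "x": 0, "y": 0, "z": 0.4, "turn": 0},
    {"fingers": 1.5, "x": 0, "y": 0, "z": 0.4, "turn": 0},
    {"fingers": 1.5, "x": 0, "y": 0, "z": 0.4, "turn": 0},
    {"fingers": 1.5, "x": 0, "y": 0, "z": 0.4, "turn": 0},
  ],
)

```text
clock: 9.43
position: [452.0, 168.8, 146.9]
ee_rot: [0.805, -0.593, 0.0, -0.0]
contact_force: [0.6, 0.2, -2.3]
gripper_width: 19.2
```

Run:
```python
from h import *
st()
```

```text
t 9.43 pos [451.98, 168.76, 146.93] yawx -72.69 tilt z [0.0, 0.0, -1.0] F [0.57, 0.23, -2.25] M [0.02, -0.007, 0.024] w 19.22 j [0.69, 0.23, -0.45, -0.0, -0.89, -0.39]
```

>>> servo_tool(
  rows=[
    {"fingers": 1.5, "x": 0, "y": 0, "z": 0.15, "turn": 0},
    {"fingers": 1.5, "x": 0, "y": 0, "z": 0.15, "turn": 0},
    {"fingers": 1.5, "x": 0, "y": 0, "z": 0.1, "turn": 0},
    {"fingers": 1.5, "x": 0, "y": 0, "z": 0.1, "turn": 0},
    {"fingers": 1.5, "x": 0, "y": 0, "z": 0.05, "turn": 0},
    {"fingers": 1.5, "x": 0, "y": 0, "z": 0.05, "turn": 0},
    {"fingers": 1.5, "x": 0, "y": 0, "z": 0.05, "turn": 0},
    {"fingers": 1.5, "x": 0, "y": 0, "z": 0, "turn": 0},
  ],
)

```text
clock: 10.1
position: [452.0, 168.8, 140.8]
ee_rot: [0.805, -0.593, 0.0, -0.0]
contact_force: [-0.2, 0.4, -2.6]
gripper_width: 19.3
```

>>> servo_tool(
  rows=[
    {"fingers": 1.5, "x": 0, "y": 0, "z": 0.05, "turn": 0},
    {"fingers": 1.5, "x": 0, "y": 0, "z": 0.05, "turn": 0},
    {"fingers": 1.5, "x": 0, "y": 0, "z": 0, "turn": 0},
  ],
)

```text
clock: 10.35
position: [452.0, 168.8, 139.8]
ee_rot: [0.805, -0.593, 0.0, -0.0]
contact_force: [0.2, -0.3, -3.3]
gripper_width: 19.5
```

>>> servo_tool(
  rows=[
    {"fingers": 1.5, "x": 0, "y": 0, "z": 0.05, "turn": 0},
    {"fingers": 1.5, "x": 0, "y": 0, "z": 0.05, "turn": 0},
    {"fingers": 1.5, "x": 0, "y": 0, "z": 0, "turn": 0},
  ],
)

```text
clock: 10.6
position: [452.0, 168.8, 138.8]
ee_rot: [0.805, -0.593, 0.0, -0.0]
contact_force: [-0.0, -0.4, -2.0]
gripper_width: 19.7
```

>>> servo_tool(
  rows=[
    {"fingers": 1.5, "x": 0, "y": 0, "z": 0.05, "turn": 0},
    {"fingers": 1.5, "x": 0, "y": 0, "z": 0.05, "turn": 0},
    {"fingers": 1.5, "x": 0, "y": 0, "z": 0, "turn": 0},
  ],
)

```text
clock: 10.85
position: [452.3, 169.0, 138.0]
ee_rot: [0.805, -0.593, 0.0, -0.001]
contact_force: [0.1, -0.0, -1.7]
gripper_width: 19.6
```

>>> servo_tool(
  rows=[
    {"fingers": 1.5, "x": 0, "y": 0, "z": 0.05, "turn": 0},
    {"fingers": 1.5, "x": 0, "y": 0, "z": 0, "turn": 0},
  ],
)

```text
clock: 11.02
position: [452.3, 169.0, 137.5]
ee_rot: [0.806, -0.593, 0.0, -0.0]
contact_force: [1.1, 1.5, -1.1]
gripper_width: 19.4
```

Run:
```python
from h import *
st()
```

```text
t 11.02 pos [452.34, 169.02, 137.54] yawx -72.68 tilt z [0.0009, 0.0006, -1.0] F [1.12, 1.51, -1.05] M [0.178, -0.194, -0.001] w 19.36 j [0.69, 0.24, -0.47, 0.0, -0.86, -0.39]
```

>>> servo_tool(
  rows=[
    {"fingers": 1.5, "x": 0, "y": 0, "z": 0.05, "turn": 0},
    {"fingers": 1.5, "x": 0, "y": 0, "z": 0.05, "turn": 0},
    {"fingers": 1.5, "x": 0, "y": 0, "z": 0, "turn": 0},
  ],
)

```text
clock: 11.27
position: [452.4, 169.0, 136.7]
ee_rot: [0.806, -0.593, 0.0, -0.001]
contact_force: [0.6, 0.5, 1.5]
gripper_width: 19.4
```

Run:
```python
from h import *
st()
```

```text
t 11.27 pos [452.39, 168.99, 136.71] yawx -72.68 tilt z [0.001, 0.0005, -1.0] F [0.61, 0.48, 1.52] M [0.261, -0.14, 0.006] w 19.39 j [0.69, 0.24, -0.47, 0.0, -0.86, -0.39]
```

>>> servo_tool(
  rows=[
    {"fingers": 1.5, "x": 0, "y": 0, "z": 0.02, "turn": 2},
    {"fingers": 1.5, "x": 0, "y": 0, "z": 0, "turn": 2},
    {"fingers": 1.5, "x": 0, "y": 0, "z": 0, "turn": 2},
    {"fingers": 1.5, "x": 0, "y": 0, "z": 0, "turn": 2},
    {"fingers": 1.5, "x": 0, "y": 0, "z": 0, "turn": 2},
  ],
)

```text
clock: 11.68
position: [452.3, 169.1, 136.2]
ee_rot: [0.75, -0.661, 0.0, -0.001]
contact_force: [0.4, 0.6, -3.4]
gripper_width: 19.2
```

Run:
```python
from h import *
st()
```

```text
t 11.68 pos [452.27, 169.12, 136.18] yawx -82.79 tilt z [0.0009, 0.001, -1.0] F [0.44, 0.58, -3.4] M [0.42, -0.487, 0.03] w 19.22 j [0.7, 0.24, -0.47, -0.0, -0.86, -0.57]
```

>>> servo_tool(
  rows=[
    {"fingers": 1.5, "x": 0, "y": 0, "z": 0.05, "turn": 0},
    {"fingers": 1.5, "x": 0, "y": 0, "z": 0.05, "turn": 0},
    {"fingers": 1.5, "x": 0, "y": 0, "z": 0, "turn": 0},
  ],
)

```text
clock: 11.93
position: [452.3, 169.1, 135.2]
ee_rot: [0.751, -0.66, 0.0, -0.001]
contact_force: [0.5, 1.2, -1.7]
gripper_width: 19.2
```

Run:
```python
from h import *
st()
```

```text
t 11.93 pos [452.33, 169.09, 135.16] yawx -82.64 tilt z [0.0008, 0.0006, -1.0] F [0.53, 1.16, -1.67] M [0.569, -0.358, -0.031] w 19.19 j [0.7, 0.24, -0.47, 0.0, -0.86, -0.57]
```

>>> servo_tool(
  rows=[
    {"fingers": 1.5, "x": -0.04, "y": -0.04, "z": 0, "turn": 0},
    {"fingers": 1.5, "x": 0, "y": 0, "z": 0.05, "turn": 0},
    {"fingers": 1.5, "x": 0, "y": 0, "z": 0.05, "turn": 0},
    {"fingers": 1.5, "x": 0, "y": 0, "z": 0, "turn": 0},
  ],
)

```text
clock: 12.27
position: [452.4, 169.2, 134.1]
ee_rot: [0.751, -0.661, 0.0, -0.0]
contact_force: [0.1, 0.1, -0.5]
gripper_width: 19.1
```

Run:
```python
from h import *
st()
```

```text
t 12.27 pos [452.42, 169.24, 134.12] yawx -82.68 tilt z [0.0002, 0.0, -1.0] F [0.12, 0.13, -0.51] M [0.425, -0.341, -0.004] w 19.08 j [0.7, 0.25, -0.47, 0.0, -0.86, -0.57]
```

>>> servo_tool(
  rows=[
    {"fingers": 1.5, "x": 0, "y": 0, "z": 0, "turn": -2},
    {"fingers": 1.5, "x": 0, "y": 0, "z": 0, "turn": -2},
    {"fingers": 1.5, "x": 0, "y": 0, "z": 0, "turn": 0},
  ],
)

```text
clock: 12.52
position: [452.5, 169.3, 134.1]
ee_rot: [0.773, -0.634, 0.0, -0.0]
contact_force: [0.9, 0.9, -1.3]
gripper_width: 19.1
```

Run:
```python
from h import *
st()
```

```text
t 12.52 pos [452.45, 169.27, 134.13] yawx -78.68 tilt z [0.0003, 0.0002, -1.0] F [0.89, 0.86, -1.3] M [0.447, -0.483, -0.155] w 19.06 j [0.7, 0.25, -0.47, 0.0, -0.85, -0.5]
```

>>> servo_tool(
  rows=[
    {"fingers": 1.5, "x": 0, "y": 0, "z": 0, "turn": 2},
    {"fingers": 1.5, "x": 0, "y": 0, "z": 0, "turn": 2},
    {"fingers": 1.5, "x": 0, "y": 0, "z": 0, "turn": 2},
    {"fingers": 1.5, "x": 0, "y": 0, "z": 0, "turn": 0},
  ],
)

```text
clock: 12.85
position: [452.3, 169.2, 133.9]
ee_rot: [0.739, -0.674, -0.0, 0.0]
contact_force: [0.7, 0.7, -1.7]
gripper_width: 19.6
```

Run:
```python
from h import *
st()
```

```text
t 12.85 pos [452.28, 169.19, 133.94] yawx -84.77 tilt z [-0.0001, -0.0, -1.0] F [0.68, 0.73, -1.68] M [0.405, -0.51, -0.004] w 19.62 j [0.7, 0.25, -0.47, -0.0, -0.85, -0.6]
```

>>> servo_tool(
  rows=[
    {"fingers": 1.5, "x": -0.03, "y": -0.03, "z": 0, "turn": 0},
    {"fingers": 1.5, "x": 0, "y": 0, "z": 0.05, "turn": 0},
    {"fingers": 1.5, "x": 0, "y": 0, "z": 0.05, "turn": 0},
    {"fingers": 1.5, "x": 0, "y": 0, "z": 0.05, "turn": 0},
    {"fingers": 1.5, "x": 0, "y": 0, "z": 0, "turn": 0},
  ],
)

```text
clock: 13.27
position: [452.4, 169.4, 132.4]
ee_rot: [0.739, -0.674, -0.0, 0.0]
contact_force: [1.2, 0.6, -1.5]
gripper_width: 19.5
```

Run:
```python
from h import *
st()
```

```text
t 13.27 pos [452.43, 169.39, 132.4] yawx -84.69 tilt z [-0.0005, -0.0003, -1.0] F [1.23, 0.64, -1.54] M [0.255, -0.324, -0.005] w 19.54 j [0.7, 0.25, -0.47, -0.0, -0.85, -0.6]
```

>>> servo_tool(
  rows=[
    {"fingers": 1.5, "x": -0.02, "y": -0.03, "z": 0, "turn": 0},
    {"fingers": 1.5, "x": 0, "y": 0, "z": 0.05, "turn": 0},
    {"fingers": 1.5, "x": 0, "y": 0, "z": 0.05, "turn": 0},
    {"fingers": 1.5, "x": 0, "y": 0, "z": 0.05, "turn": 0},
    {"fingers": 1.5, "x": 0, "y": 0, "z": 0.05, "turn": 0},
    {"fingers": 1.5, "x": 0, "y": 0, "z": 0, "turn": 0},
  ],
)

```text
clock: 13.77
position: [452.6, 169.5, 130.4]
ee_rot: [0.739, -0.674, -0.0, 0.0]
contact_force: [0.1, 0.3, -3.4]
gripper_width: 19.3
```

Run:
```python
from h import *
st()
```

```text
t 13.77 pos [452.6, 169.53, 130.38] yawx -84.7 tilt z [-0.0007, -0.0005, -1.0] F [0.09, 0.26, -3.39] M [0.009, -0.116, -0.028] w 19.3 j [0.7, 0.25, -0.47, -0.0, -0.85, -0.6]
```

Sliding on freely. Down to the collar.

>>> servo_tool(
  rows=[
    {"fingers": 1.5, "x": 0, "y": 0, "z": 0.05, "turn": 0},
    {"fingers": 1.5, "x": 0, "y": 0, "z": 0.05, "turn": 0},
    {"fingers": 1.5, "x": 0, "y": 0, "z": 0.05, "turn": 0},
    {"fingers": 1.5, "x": 0, "y": 0, "z": 0.05, "turn": 0},
    {"fingers": 1.5, "x": 0, "y": 0, "z": 0, "turn": 0},
  ],
)

```text
clock: 14.18
position: [452.7, 169.6, 128.4]
ee_rot: [0.739, -0.674, -0.0, 0.0]
contact_force: [-0.3, -0.3, -2.7]
gripper_width: 19.6
```

>>> servo_tool(
  rows=[
    {"fingers": 1.5, "x": 0, "y": 0, "z": 0.05, "turn": 0},
    {"fingers": 1.5, "x": 0, "y": 0, "z": 0.05, "turn": 0},
    {"fingers": 1.5, "x": 0, "y": 0, "z": 0, "turn": 0},
  ],
)

```text
clock: 14.43
position: [452.7, 169.6, 127.5]
ee_rot: [0.739, -0.674, -0.0, 0.0]
contact_force: [-1.1, -0.0, -2.3]
gripper_width: 19.3
```

>>> servo_tool(
  rows=[
    {"fingers": 1.5, "x": 0, "y": 0, "z": 0.05, "turn": 0},
    {"fingers": 1.5, "x": 0, "y": 0, "z": 0.05, "turn": 0},
    {"fingers": 1.5, "x": 0, "y": 0, "z": 0, "turn": 0},
  ],
)

```text
clock: 14.68
position: [452.8, 169.7, 126.7]
ee_rot: [0.739, -0.674, -0.0, 0.0]
contact_force: [-1.4, 0.5, -0.6]
gripper_width: 19.4
```

Run:
```python
from h import *
st()
```

```text
t 14.68 pos [452.78, 169.68, 126.66] yawx -84.69 tilt z [-0.0003, -0.0003, -1.0] F [-1.43, 0.53, -0.57] M [-0.103, 0.413, 0.004] w 19.42 j [0.7, 0.26, -0.48, 0.0, -0.84, -0.6]
```

>>> servo_tool(
  rows=[
    {"fingers": 1.5, "x": 0, "y": 0.03, "z": 0.05, "turn": 0},
    {"fingers": 1.5, "x": 0, "y": 0, "z": 0.03, "turn": 0},
    {"fingers": 1.5, "x": 0, "y": 0, "z": 0, "turn": 0},
  ],
)

```text
clock: 14.93
position: [452.7, 169.7, 126.1]
ee_rot: [0.739, -0.674, 0.0, -0.0]
contact_force: [-0.3, 0.3, 0.8]
gripper_width: 19.8
```

Run:
```python
from h import *
st()
```

```text
t 14.93 pos [452.69, 169.71, 126.06] yawx -84.68 tilt z [0.0003, -0.0001, -1.0] F [-0.27, 0.33, 0.81] M [-0.198, 0.43, 0.016] w 19.76 j [0.7, 0.26, -0.48, 0.0, -0.83, -0.6]
```

>>> servo_tool(
  rows=[
    {"fingers": 1.5, "x": 0, "y": 0, "z": 0, "turn": 2},
    {"fingers": 1.5, "x": 0, "y": 0, "z": 0, "turn": 2},
    {"fingers": 1.5, "x": 0, "y": 0, "z": 0, "turn": 2},
    {"fingers": 1.5, "x": 0, "y": 0, "z": 0, "turn": 2},
    {"fingers": 1.5, "x": 0, "y": 0, "z": 0, "turn": 2},
    {"fingers": 1.5, "x": 0, "y": 0, "z": 0, "turn": 2},
  ],
)

```text
clock: 15.43
position: [452.9, 169.9, 126.1]
ee_rot: [-0.664, 0.748, -0.0, 0.0]
contact_force: [-0.9, -0.8, 0.7]
gripper_width: 19.2
```

Run:
```python
from h import *
st()
```

```text
t 15.43 pos [452.93, 169.85, 126.14] yawx -96.77 tilt z [0.0008, 0.0002, -1.0] F [-0.95, -0.83, 0.73] M [-0.231, 0.349, 0.056] w 19.17 j [0.7, 0.26, -0.48, 0.0, -0.83, -0.81]
```

>>> servo_tool(
  rows=[
    {"fingers": 1.5, "x": 0, "y": 0, "z": 0, "turn": 1},
    {"fingers": 1.5, "x": 0, "y": 0, "z": 0, "turn": 1},
    {"fingers": 1.5, "x": 0, "y": 0, "z": 0, "turn": 1},
    {"fingers": 1.5, "x": 0, "y": 0, "z": 0, "turn": 1},
    {"fingers": 1.5, "x": 0, "y": 0, "z": 0, "turn": 1},
    {"fingers": 1.5, "x": 0, "y": 0, "z": 0, "turn": 1},
  ],
)

```text
clock: 15.93
position: [452.5, 169.7, 125.9]
ee_rot: [-0.624, 0.781, 0.0, -0.0]
contact_force: [-0.9, -0.3, 1.2]
gripper_width: 19.2
```

Run:
```python
from h import *
st()
```

```text
t 15.93 pos [452.53, 169.71, 125.86] yawx -102.78 tilt z [-0.0001, -0.0001, -1.0] F [-0.91, -0.27, 1.22] M [-0.229, 0.512, 0.075] w 19.19 j [0.7, 0.26, -0.48, -0.0, -0.83, -0.92]
```

>>> servo_tool(
  rows=[
    {"fingers": 1.5, "x": 0, "y": 0, "z": 0, "turn": 1},
    {"fingers": 1.5, "x": 0, "y": 0, "z": 0, "turn": 1},
    {"fingers": 1.5, "x": 0, "y": 0, "z": 0, "turn": 1},
    {"fingers": 1.5, "x": 0, "y": 0, "z": 0, "turn": 1},
    {"fingers": 1.5, "x": 0, "y": 0, "z": 0, "turn": 1},
    {"fingers": 1.5, "x": 0, "y": 0, "z": 0, "turn": 1},
  ],
)

```text
clock: 16.43
position: [452.5, 169.7, 125.8]
ee_rot: [-0.582, 0.813, 0.0, -0.0]
contact_force: [-2.0, -0.5, 0.6]
gripper_width: 19.2
```

Run:
```python
from h import *
st()
```

```text
t 16.43 pos [452.48, 169.67, 125.79] yawx -108.79 tilt z [-0.0002, -0.0001, -1.0] F [-1.96, -0.54, 0.62] M [-0.237, 0.656, 0.106] w 19.24 j [0.7, 0.26, -0.48, -0.0, -0.83, -1.02]
```

>>> servo_tool(
  rows=[
    {"fingers": 1.5, "x": 0, "y": 0, "z": 0, "turn": 1},
    {"fingers": 1.5, "x": 0, "y": 0, "z": 0, "turn": 1},
    {"fingers": 1.5, "x": 0, "y": 0, "z": 0, "turn": 1},
    {"fingers": 1.5, "x": 0, "y": 0, "z": 0, "turn": 1},
  ],
)

```text
clock: 16.77
position: [452.5, 169.7, 125.8]
ee_rot: [-0.553, 0.833, 0.0, -0.0]
contact_force: [-2.6, -0.8, 2.0]
gripper_width: 19.2
```

Run:
```python
from h import *
st()
```

```text
t 16.77 pos [452.48, 169.69, 125.78] yawx -112.8 tilt z [-0.0002, -0.0001, -1.0] F [-2.55, -0.76, 1.96] M [-0.156, 0.736, 0.182] w 19.21 j [0.7, 0.26, -0.48, -0.0, -0.83, -1.09]
```

>>> servo_tool(
  rows=[
    {"fingers": 1.5, "x": 0.03, "y": 0.04, "z": 0, "turn": 0},
    {"fingers": 1.5, "x": 0, "y": 0, "z": 0, "turn": 1},
    {"fingers": 1.5, "x": 0, "y": 0, "z": 0, "turn": 1},
    {"fingers": 1.5, "x": 0, "y": 0, "z": 0, "turn": 0},
  ],
)

```text
clock: 17.1
position: [452.3, 169.7, 125.9]
ee_rot: [-0.539, 0.842, -0.0, 0.0]
contact_force: [-1.1, -1.7, 0.6]
gripper_width: 19.5
```

Run:
```python
from h import *
st()
```

```text
t 17.1 pos [452.27, 169.68, 125.89] yawx -114.75 tilt z [0.0004, 0.0002, -1.0] F [-1.1, -1.67, 0.6] M [-0.313, 0.429, 0.179] w 19.49 j [0.7, 0.26, -0.48, 0.0, -0.83, -1.13]
```

>>> servo_tool(
  rows=[
    {"fingers": 1.5, "x": 0, "y": 0, "z": 0, "turn": 1},
    {"fingers": 1.5, "x": 0, "y": 0, "z": 0, "turn": 1},
    {"fingers": 1.5, "x": 0, "y": 0, "z": 0, "turn": 0},
  ],
)

```text
clock: 17.35
position: [452.2, 169.7, 125.9]
ee_rot: [-0.524, 0.851, -0.0, 0.0]
contact_force: [-1.0, -0.2, 1.4]
gripper_width: 19.4
```

Run:
```python
from h import *
st()
```

```text
t 17.35 pos [452.23, 169.65, 125.86] yawx -116.75 tilt z [0.0003, 0.0001, -1.0] F [-0.96, -0.21, 1.36] M [-0.307, 0.341, 0.133] w 19.39 j [0.7, 0.26, -0.48, 0.0, -0.83, -1.16]
```

>>> servo_tool(
  rows=[
    {"fingers": 1.5, "x": 0, "y": 0, "z": 0, "turn": 1},
    {"fingers": 1.5, "x": 0, "y": 0, "z": 0, "turn": 1},
    {"fingers": 1.5, "x": 0, "y": 0, "z": 0, "turn": 1},
    {"fingers": 1.5, "x": 0, "y": 0, "z": 0, "turn": 0},
  ],
)

```text
clock: 17.68
position: [452.2, 169.7, 125.9]
ee_rot: [-0.502, 0.865, 0.0, 0.0]
contact_force: [-0.7, -0.4, 1.1]
gripper_width: 19.3
```

Run:
```python
from h import *
st()
```

```text
t 17.68 pos [452.18, 169.66, 125.86] yawx -119.75 tilt z [0.0002, 0.0002, -1.0] F [-0.73, -0.35, 1.1] M [-0.229, 0.301, 0.149] w 19.35 j [0.7, 0.26, -0.48, 0.0, -0.83, -1.22]
```

>>> servo_tool(
  rows=[
    {"fingers": 1.5, "x": 0, "y": 0, "z": 0, "turn": 1},
    {"fingers": 1.5, "x": 0, "y": 0, "z": 0, "turn": 1},
    {"fingers": 1.5, "x": 0, "y": 0, "z": 0, "turn": 1},
    {"fingers": 1.5, "x": 0, "y": 0, "z": 0, "turn": 0},
  ],
)

```text
clock: 18.02
position: [452.1, 169.6, 125.8]
ee_rot: [-0.479, 0.878, 0.0, 0.0]
contact_force: [0.2, -0.1, 0.3]
gripper_width: 19.5
```

Run:
```python
from h import *
st()
```

```text
t 18.02 pos [452.12, 169.64, 125.83] yawx -122.75 tilt z [0.0001, 0.0001, -1.0] F [0.24, -0.14, 0.26] M [-0.152, 0.302, 0.12] w 19.47 j [0.7, 0.26, -0.48, -0.0, -0.83, -1.27]
```

>>> servo_tool(
  rows=[
    {"fingers": 1.5, "x": 0, "y": 0, "z": 0, "turn": 1},
    {"fingers": 1.5, "x": 0, "y": 0, "z": 0, "turn": 1},
    {"fingers": 1.5, "x": 0, "y": 0, "z": 0, "turn": 1},
    {"fingers": 1.5, "x": 0, "y": 0, "z": 0, "turn": 0},
  ],
)

```text
clock: 18.35
position: [452.1, 169.7, 125.8]
ee_rot: [-0.456, 0.89, 0.0, 0.0]
contact_force: [-1.5, -0.3, 1.7]
gripper_width: 19.3
```

Run:
```python
from h import *
st()
```

```text
t 18.35 pos [452.11, 169.65, 125.81] yawx -125.75 tilt z [0.0, 0.0001, -1.0] F [-1.52, -0.29, 1.67] M [-0.091, 0.372, 0.153] w 19.27 j [0.7, 0.26, -0.48, -0.0, -0.83, -1.32]
```

>>> servo_tool(
  rows=[
    {"fingers": 1.5, "x": 0, "y": 0, "z": 0, "turn": 1},
    {"fingers": 1.5, "x": 0, "y": 0, "z": 0, "turn": 1},
    {"fingers": 1.5, "x": 0, "y": 0, "z": 0, "turn": 1},
    {"fingers": 1.5, "x": 0, "y": 0, "z": 0, "turn": 0},
  ],
)

```text
clock: 18.68
position: [452.1, 169.6, 125.8]
ee_rot: [-0.432, 0.902, 0.0, 0.0]
contact_force: [-1.0, 0.5, 1.1]
gripper_width: 19.2
```

Run:
```python
from h import *
st()
```

```text
t 18.68 pos [452.1, 169.65, 125.81] yawx -128.75 tilt z [0.0, 0.0001, -1.0] F [-1.05, 0.45, 1.1] M [-0.112, 0.384, 0.112] w 19.18 j [0.7, 0.26, -0.48, -0.0, -0.83, -1.37]
```

>>> servo_tool(
  rows=[
    {"fingers": 1.5, "x": 0, "y": 0, "z": 0, "turn": 1},
    {"fingers": 1.5, "x": 0, "y": 0, "z": 0, "turn": 1},
    {"fingers": 1.5, "x": 0, "y": 0, "z": 0, "turn": 1},
    {"fingers": 1.5, "x": 0, "y": 0, "z": 0, "turn": 0},
  ],
)

```text
clock: 19.02
position: [452.1, 169.6, 125.8]
ee_rot: [-0.409, 0.913, 0.0, -0.0]
contact_force: [-1.3, -0.8, 2.0]
gripper_width: 19.3
```

Run:
```python
from h import *
st()
```

```text
t 19.02 pos [452.06, 169.65, 125.81] yawx -131.75 tilt z [-0.0001, 0.0001, -1.0] F [-1.27, -0.76, 1.98] M [-0.005, 0.444, 0.146] w 19.31 j [0.7, 0.26, -0.48, -0.0, -0.83, -1.42]
```

>>> servo_tool(
  rows=[
    {"fingers": 1.5, "x": 0, "y": 0, "z": 0, "turn": 1},
    {"fingers": 1.5, "x": 0, "y": 0, "z": 0, "turn": 1},
    {"fingers": 1.5, "x": 0, "y": 0, "z": 0, "turn": 1},
    {"fingers": 1.5, "x": 0, "y": 0, "z": 0, "turn": 0},
  ],
)

```text
clock: 19.35
position: [452.1, 169.6, 125.8]
ee_rot: [-0.385, 0.923, 0.0, -0.0]
contact_force: [-1.9, 0.4, 1.3]
gripper_width: 19.4
```

Run:
```python
from h import *
st()
```

```text
t 19.35 pos [452.07, 169.63, 125.8] yawx -134.76 tilt z [-0.0001, 0.0, -1.0] F [-1.93, 0.41, 1.25] M [0.1, 0.503, 0.171] w 19.37 j [0.7, 0.26, -0.48, -0.0, -0.83, -1.48]
```

>>> servo_tool(
  rows=[
    {"fingers": 1.5, "x": 0, "y": 0, "z": 0, "turn": 1},
    {"fingers": 1.5, "x": 0, "y": 0, "z": 0, "turn": 1},
    {"fingers": 1.5, "x": 0, "y": 0, "z": 0, "turn": 0},
  ],
)

```text
clock: 19.6
position: [452.1, 169.6, 125.8]
ee_rot: [-0.368, 0.93, 0.0, 0.0]
contact_force: [-0.6, 0.9, 1.5]
gripper_width: 19.4
```

Run:
```python
from h import *
st()
```

```text
t 19.6 pos [452.06, 169.65, 125.82] yawx -136.76 tilt z [-0.0, 0.0001, -1.0] F [-0.6, 0.92, 1.46] M [0.185, 0.59, 0.184] w 19.37 j [0.7, 0.26, -0.48, -0.0, -0.83, -1.51]
```

>>> servo_tool(
  rows=[
    {"fingers": 1.5, "x": 0, "y": 0, "z": 0, "turn": 1},
    {"fingers": 1.5, "x": 0, "y": 0, "z": 0, "turn": 1},
    {"fingers": 1.5, "x": 0, "y": 0, "z": 0, "turn": 0},
  ],
)

```text
clock: 19.85
position: [452.1, 169.6, 125.8]
ee_rot: [-0.352, 0.936, 0.0, -0.0]
contact_force: [-1.6, 0.8, 2.5]
gripper_width: 19.7
```

Run:
```python
from h import *
st()
```

```text
t 19.85 pos [452.06, 169.64, 125.8] yawx -138.75 tilt z [-0.0, 0.0001, -1.0] F [-1.55, 0.75, 2.49] M [0.23, 0.671, 0.135] w 19.69 j [0.7, 0.26, -0.48, -0.0, -0.83, -1.55]
```

>>> servo_tool(
  rows=[
    {"fingers": 1.5, "x": 0.02, "y": 0.04, "z": 0, "turn": 0},
    {"fingers": 1.5, "x": 0, "y": 0, "z": 0, "turn": 1},
    {"fingers": 1.5, "x": 0, "y": 0, "z": 0, "turn": 1},
    {"fingers": 1.5, "x": 0, "y": 0, "z": 0, "turn": 0},
  ],
)

```text
clock: 20.18
position: [451.8, 169.7, 125.9]
ee_rot: [-0.336, 0.942, -0.0, 0.0]
contact_force: [0.2, -1.2, 1.4]
gripper_width: 19.6
```

Run:
```python
from h import *
st()
```

```text
t 20.18 pos [451.84, 169.74, 125.87] yawx -140.74 tilt z [0.0003, -0.0001, -1.0] F [0.16, -1.21, 1.44] M [-0.121, 0.182, 0.141] w 19.63 j [0.7, 0.26, -0.48, 0.0, -0.83, -1.58]
```

>>> servo_tool(
  rows=[
    {"fingers": 1.5, "x": 0, "y": 0, "z": 0, "turn": 1},
    {"fingers": 1.5, "x": 0, "y": 0, "z": 0, "turn": 1},
    {"fingers": 1.5, "x": 0, "y": 0, "z": 0, "turn": 0},
  ],
)

```text
clock: 20.43
position: [451.8, 169.7, 125.9]
ee_rot: [-0.319, 0.948, -0.0, 0.0]
contact_force: [-0.1, -0.6, 1.5]
gripper_width: 19.2
```

Run:
```python
from h import *
st()
```

```text
t 20.43 pos [451.78, 169.75, 125.85] yawx -142.75 tilt z [0.0002, -0.0, -1.0] F [-0.09, -0.57, 1.49] M [-0.152, 0.22, 0.123] w 19.23 j [0.7, 0.26, -0.48, 0.0, -0.83, -1.62]
```

>>> servo_tool(
  rows=[
    {"fingers": 1.5, "x": 0, "y": 0, "z": 0, "turn": 1},
    {"fingers": 1.5, "x": 0, "y": 0, "z": 0, "turn": 1},
    {"fingers": 1.5, "x": 0, "y": 0, "z": 0, "turn": 0},
  ],
)

```text
clock: 20.68
position: [451.7, 169.8, 125.8]
ee_rot: [-0.303, 0.953, -0.0, 0.0]
contact_force: [-0.4, -0.9, 1.7]
gripper_width: 19.5
```

Run:
```python
from h import *
st()
```

```text
t 20.68 pos [451.74, 169.78, 125.83] yawx -144.75 tilt z [0.0001, 0.0, -1.0] F [-0.42, -0.91, 1.69] M [-0.132, 0.105, 0.166] w 19.46 j [0.7, 0.26, -0.48, 0.0, -0.83, -1.65]
```

>>> servo_tool(
  rows=[
    {"fingers": 1.5, "x": 0, "y": 0, "z": 0, "turn": 1},
    {"fingers": 1.5, "x": 0, "y": 0, "z": 0, "turn": 1},
    {"fingers": 1.5, "x": 0, "y": 0, "z": 0, "turn": 0},
  ],
)

```text
clock: 20.93
position: [451.7, 169.8, 125.9]
ee_rot: [-0.286, 0.958, 0.0, 0.0]
contact_force: [-0.5, 0.0, 1.3]
gripper_width: 19.8
```

Run:
```python
from h import *
st()
```

```text
t 20.93 pos [451.72, 169.8, 125.85] yawx -146.75 tilt z [0.0001, 0.0001, -1.0] F [-0.53, 0.05, 1.33] M [-0.153, 0.128, 0.157] w 19.8 j [0.7, 0.26, -0.48, 0.0, -0.83, -1.69]
```

Run:
```python
from h import *
p,d=arm.get_image('side')
u,v=map(int,proj('side',[452,170,130]))
cv2.imwrite('pics/side4.png',cv2.resize(p[v-60:v+50,u-50:u+50,::-1],None,fx=5,fy=5,interpolation=cv2.INTER_CUBIC))
```

```text
(no output)
```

View pics/side4.png

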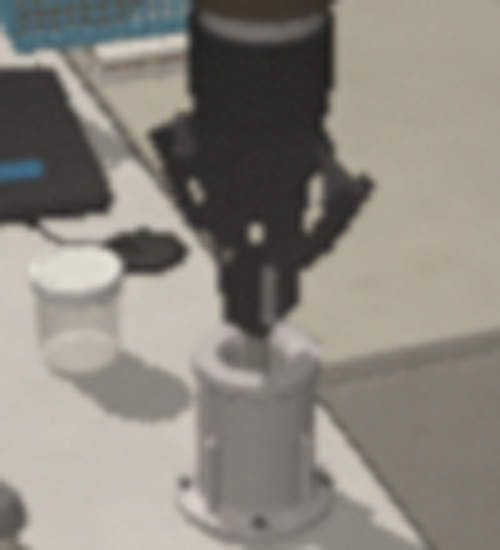

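>>> servo_tool(
  rows=[
    {"fingers": 1.5, "x": 0, "y": 0, "z": 0, "turn": 1},
    {"fingers": 1.5, "x": 0, "y": 0, "z": 0, "turn": 1},
    {"fingers": 1.5, "x": 0, "y": 0, "z": 0, "turn": 0},
  ],
)

```text
clock: 21.23
position: [451.7, 169.8, 125.8]
ee_rot: [-0.269, 0.963, 0.0, 0.0]
contact_force: [0.4, -0.1, 0.8]
gripper_width: 19.6
```

Run:
```python
from h import *
st()
```

```text
t 21.23 pos [451.7, 169.81, 125.84] yawx -148.74 tilt z [0.0001, 0.0, -1.0] F [0.43, -0.05, 0.81] M [-0.085, 0.04, 0.234] w 19.57 j [0.7, 0.26, -0.48, 0.0, -0.83, -1.72]
```

The socket is deep in the bore, with the grip still flat between the pads. Torque is starting to climb, so smaller steps.

>>> servo_tool(
  rows=[
    {"fingers": 1.5, "x": 0, "y": 0, "z": 0, "turn": 1},
    {"fingers": 1.5, "x": 0, "y": 0, "z": 0, "turn": 0},
  ],
)

```text
clock: 21.4
position: [451.7, 169.8, 125.8]
ee_rot: [-0.261, 0.965, -0.0, -0.0]
contact_force: [-0.8, -0.2, 1.2]
gripper_width: 19.1
```

Run:
```python
from h import *
st()
```

```text
t 21.4 pos [451.67, 169.82, 125.81] yawx -149.73 tilt z [0.0, -0.0, -1.0] F [-0.76, -0.24, 1.16] M [-0.047, 0.077, 0.244] w 19.09 j [0.7, 0.26, -0.48, 0.0, -0.83, -1.74]
```

>>> servo_tool(
  rows=[
    {"fingers": 1.5, "x": 0, "y": 0, "z": 0, "turn": 1},
    {"fingers": 1.5, "x": 0, "y": 0, "z": 0, "turn": 0},
  ],
)

```text
clock: 21.57
position: [451.7, 169.8, 125.8]
ee_rot: [-0.253, 0.968, 0.0, 0.0]
contact_force: [-0.5, -0.3, 1.6]
gripper_width: 19.3
```

Run:
```python
from h import *
st()
```

```text
t 21.57 pos [451.72, 169.82, 125.84] yawx -150.73 tilt z [0.0001, 0.0001, -1.0] F [-0.54, -0.3, 1.64] M [-0.059, 0.143, 0.329] w 19.3 j [0.7, 0.26, -0.48, 0.0, -0.83, -1.76]
```

>>> servo_tool(
  rows=[
    {"fingers": 1.5, "x": 0, "y": 0, "z": 0, "turn": 1},
    {"fingers": 1.5, "x": 0, "y": 0, "z": 0, "turn": 0.5},
    {"fingers": 1.5, "x": 0, "y": 0, "z": 0, "turn": 0},
    {"fingers": 1.5, "x": 0, "y": 0, "z": 0, "turn": 0},
  ],
)

```text
clock: 21.9
position: [451.7, 169.8, 125.8]
ee_rot: [-0.24, 0.971, 0.0, 0.0]
contact_force: [-0.9, 0.4, 1.4]
gripper_width: 19.3
```

Run:
```python
from h import *
st()
```

```text
t 21.9 pos [451.68, 169.81, 125.83] yawx -152.18 tilt z [0.0001, 0.0, -1.0] F [-0.92, 0.38, 1.37] M [0.069, 0.187, 0.377] w 19.35 j [0.7, 0.26, -0.48, 0.0, -0.83, -1.78]
```

>>> servo_tool(
  rows=[
    {"fingers": 1.5, "x": 0, "y": 0, "z": 0, "turn": 0},
    {"fingers": 1.5, "x": 0, "y": 0, "z": 0, "turn": 0},
    {"fingers": 1.5, "x": 0, "y": 0, "z": 0, "turn": 0},
  ],
)

```text
clock: 22.15
position: [451.7, 169.8, 125.8]
ee_rot: [-0.24, 0.971, 0.0, 0.0]
contact_force: [0.5, 0.7, 2.0]
gripper_width: 19.5
```

Run:
```python
from h import *
st()
```

```text
t 22.15 pos [451.68, 169.79, 125.81] yawx -152.19 tilt z [0.0, 0.0, -1.0] F [0.52, 0.69, 2.01] M [0.006, 0.147, 0.382] w 19.53 j [0.7, 0.26, -0.48, -0.0, -0.83, -1.78]
```

>>> servo_tool(
  rows=[
    {"fingers": 1.5, "x": 0, "y": 0, "z": 0, "turn": 0.7},
    {"fingers": 1.5, "x": 0, "y": 0, "z": 0, "turn": 0.7},
    {"fingers": 1.5, "x": 0, "y": 0, "z": 0, "turn": 0},
    {"fingers": 1.5, "x": 0, "y": 0, "z": 0, "turn": 0},
    {"fingers": 1.5, "x": 0, "y": 0, "z": 0, "turn": 0},
  ],
)

```text
clock: 22.57
position: [451.7, 169.8, 125.8]
ee_rot: [-0.228, 0.974, 0.0, 0.0]
contact_force: [-0.9, 0.2, 1.6]
gripper_width: 19.5
```

Run:
```python
from h import *
st()
```

```text
t 22.57 pos [451.69, 169.78, 125.81] yawx -153.59 tilt z [0.0, 0.0, -1.0] F [-0.88, 0.21, 1.61] M [0.052, 0.227, 0.383] w 19.55 j [0.7, 0.26, -0.48, 0.0, -0.83, -1.81]
```

>>> servo_tool(
  rows=[
    {"fingers": 1.5, "x": 0, "y": 0, "z": 0, "turn": 0},
    {"fingers": 1.5, "x": 0, "y": 0, "z": 0, "turn": 0},
  ],
)

```text
clock: 22.73
position: [451.7, 169.8, 125.8]
ee_rot: [-0.228, 0.974, 0.0, 0.0]
contact_force: [0.3, -0.4, 0.5]
gripper_width: 19.2
```

Run:
```python
from h import *
st()
```

```text
t 22.73 pos [451.69, 169.82, 125.82] yawx -153.59 tilt z [0.0001, 0.0001, -1.0] F [0.28, -0.36, 0.49] M [0.101, 0.172, 0.446] w 19.21 j [0.7, 0.26, -0.48, -0.0, -0.83, -1.81]
```

>>> servo_tool(
  rows=[
    {"fingers": 1.5, "x": 0, "y": 0, "z": 0, "turn": 0.7},
    {"fingers": 1.5, "x": 0, "y": 0, "z": 0, "turn": 0},
    {"fingers": 1.5, "x": 0, "y": 0, "z": 0, "turn": 0},
    {"fingers": 1.5, "x": 0, "y": 0, "z": 0, "turn": 0},
  ],
)

```text
clock: 23.07
position: [451.7, 169.8, 125.8]
ee_rot: [-0.222, 0.975, 0.0, 0.0]
contact_force: [-0.4, -0.3, 1.0]
gripper_width: 19.6
```

Run:
```python
from h import *
st()
```

```text
t 23.07 pos [451.69, 169.79, 125.81] yawx -154.29 tilt z [0.0, 0.0, -1.0] F [-0.37, -0.31, 1.05] M [0.132, 0.198, 0.423] w 19.57 j [0.7, 0.26, -0.48, -0.0, -0.83, -1.82]
```

Firm, about 0.42 N m held for over 0.5 s. Backing off into mid-play, then lifting out.

>>> servo_tool(
  rows=[
    {"fingers": 1.5, "x": 0, "y": 0, "z": 0, "turn": -2},
    {"fingers": 1.5, "x": 0, "y": 0, "z": 0, "turn": -2},
    {"fingers": 1.5, "x": 0, "y": 0, "z": 0, "turn": -2},
    {"fingers": 1.5, "x": 0, "y": 0, "z": 0, "turn": -2},
    {"fingers": 1.5, "x": 0, "y": 0, "z": 0, "turn": -2},
    {"fingers": 1.5, "x": 0, "y": 0, "z": 0, "turn": 0},
  ],
)

```text
clock: 23.57
position: [451.7, 169.7, 125.8]
ee_rot: [-0.306, 0.952, 0.0, 0.0]
contact_force: [0.2, 0.5, 2.0]
gripper_width: 19.3
```

Run:
```python
from h import *
st()
```

```text
t 23.57 pos [451.74, 169.72, 125.82] yawx -144.35 tilt z [0.0001, 0.0003, -1.0] F [0.19, 0.46, 2.05] M [0.041, 0.098, 0.046] w 19.33 j [0.7, 0.26, -0.48, -0.0, -0.83, -1.65]
```

>>> servo_tool(
  rows=[
    {"fingers": 1.5, "x": 0, "y": 0, "z": 0, "turn": -1.5},
    {"fingers": 1.5, "x": 0, "y": 0, "z": -0.1, "turn": 0},
    {"fingers": 1.5, "x": 0, "y": 0, "z": -0.1, "turn": 0},
    {"fingers": 1.5, "x": 0, "y": 0, "z": -0.2, "turn": 0},
    {"fingers": 1.5, "x": 0, "y": 0, "z": -0.2, "turn": 0},
    {"fingers": 1.5, "x": 0, "y": 0, "z": 0, "turn": 0},
  ],
)

```text
clock: 24.07
position: [451.6, 169.7, 131.9]
ee_rot: [-0.319, 0.948, 0.0, -0.0]
contact_force: [0.5, 0.1, -3.3]
gripper_width: 19.1
```

Run:
```python
from h import *
st()
```

```text
t 24.07 pos [451.55, 169.72, 131.88] yawx -142.83 tilt z [-0.0003, -0.0001, -1.0] F [0.54, 0.08, -3.3] M [0.008, -0.219, 0.022] w 19.14 j [0.7, 0.25, -0.47, -0.0, -0.85, -1.62]
```

>>> servo_tool(
  rows=[
    {"fingers": 1.5, "x": 0, "y": 0, "z": -0.3, "turn": 0},
    {"fingers": 1.5, "x": 0, "y": 0, "z": -0.5, "turn": 0},
    {"fingers": 1.5, "x": 0, "y": 0, "z": -0.8, "turn": 0},
    {"fingers": 1.5, "x": 0, "y": 0, "z": -0.8, "turn": 0},
    {"fingers": 1.5, "x": 0, "y": 0, "z": -0.8, "turn": 0},
    {"fingers": 1.5, "x": 0, "y": 0, "z": -0.8, "turn": 0},
  ],
)

```text
clock: 24.57
position: [451.6, 169.7, 173.0]
ee_rot: [-0.319, 0.948, 0.0, 0.0]
contact_force: [-0.2, 0.4, -2.8]
gripper_width: 19.3
```

Run:
```python
from h import *
st()
```

```text
t 24.57 pos [451.6, 169.74, 172.95] yawx -142.79 tilt z [0.0002, 0.0003, -1.0] F [-0.23, 0.44, -2.82] M [-0.006, 0.008, -0.006] w 19.31 j [0.7, 0.2, -0.42, -0.0, -0.95, -1.62]
```

>>> servo_tool(
  rows=[
    {"fingers": 1.5, "x": 0, "y": 0, "z": -1.2, "turn": 0},
    {"fingers": 1.5, "x": 0, "y": 0, "z": -1.5, "turn": 0},
    {"fingers": 1.5, "x": 0, "y": 0, "z": -1.5, "turn": 0},
    {"fingers": 1.5, "x": 0, "y": 0, "z": -1.5, "turn": 0},
    {"fingers": 1.5, "x": 0, "y": 0, "z": -1.0, "turn": 0},
    {"fingers": 1.5, "x": 0, "y": 0, "z": -0.5, "turn": 0},
    {"fingers": 1.5, "x": 0, "y": 0, "z": 0, "turn": 0},
  ],
)

```text
clock: 25.15
position: [452.1, 170.1, 245.1]
ee_rot: [-0.319, 0.948, 0.0, 0.001]
contact_force: [0.3, 0.2, -2.3]
gripper_width: 19.3
```

Run:
```python
from h import *
st()
```

```text
t 25.15 pos [452.05, 170.07, 245.14] yawx -142.79 tilt z [0.0021, 0.0016, -1.0] F [0.27, 0.22, -2.29] M [0.005, -0.044, 0.052] w 19.26 j [0.7, 0.13, -0.31, 0.0, -1.13, -1.62]
```

>>> servo_tool(
  rows=[
    {"fingers": 1.5, "x": 0, "y": 0, "z": 0, "turn": -5},
    {"fingers": 1.5, "x": 0, "y": 0, "z": 0, "turn": -7},
    {"fingers": 1.5, "x": 0, "y": 0, "z": 0, "turn": -7},
    {"fingers": 1.5, "x": 0, "y": 0, "z": 0, "turn": -7},
    {"fingers": 1.5, "x": 0, "y": 0, "z": 0, "turn": -4},
    {"fingers": 1.5, "x": 0, "y": 0, "z": 0, "turn": 0},
  ],
)

```text
clock: 25.65
position: [451.1, 169.4, 242.7]
ee_rot: [-0.554, 0.833, 0.0, -0.001]
contact_force: [0.1, 0.3, -3.4]
gripper_width: 19.3
```

>>> servo_tool(
  rows=[
    {"fingers": 1.5, "x": 1.4, "y": -0.6, "z": 0, "turn": 0},
    {"fingers": 1.5, "x": 2.8, "y": -1.2, "z": 0, "turn": 0},
    {"fingers": 1.5, "x": 3.4, "y": -1.5, "z": 0, "turn": 0},
    {"fingers": 1.5, "x": 3.4, "y": -1.5, "z": 0, "turn": 0},
    {"fingers": 1.5, "x": 3.4, "y": -1.5, "z": 0, "turn": 0},
    {"fingers": 1.5, "x": 3.4, "y": -1.5, "z": 0, "turn": 0},
    {"fingers": 1.5, "x": 3.4, "y": -1.5, "z": 0, "turn": 0},
    {"fingers": 1.5, "x": 3.4, "y": -1.5, "z": 0, "turn": 0},
    {"fingers": 1.5, "x": 2.8, "y": -1.2, "z": 0, "turn": 0},
    {"fingers": 1.5, "x": 1.4, "y": -0.6, "z": 0, "turn": 0},
  ],
)

```text
clock: 26.48
position: [455.4, -147.4, 243.0]
ee_rot: [-0.551, 0.834, 0.0, -0.001]
contact_force: [0.5, 1.0, -2.2]
gripper_width: 18.9
```

>>> servo_tool(
  rows=[
    {"fingers": 1.5, "x": 0, "y": 0, "z": 0, "turn": 0},
    {"fingers": 1.5, "x": 0, "y": 0, "z": 0, "turn": 0},
    {"fingers": 1.5, "x": 0, "y": 0, "z": 0, "turn": 0},
    {"fingers": 1.5, "x": 0, "y": 0, "z": 0, "turn": 0},
  ],
)

```text
clock: 26.82
position: [456.2, -143.7, 243.6]
ee_rot: [-0.554, 0.833, 0.0, -0.0]
contact_force: [0.5, -0.6, -2.8]
gripper_width: 18.8
```

```bash
cat > m.py <<'E'
from h import *
np.set_printoptions(precision=1,suppress=True)
from scipy.optimize import least_squares
to_tool([456.3,-143.9,240])
n='side';p,d=arm.get_image(n);W=cloud(n,d)
cam=np.array(arm.camera_model(n)['pose'])[:3,3]
s,_=st();c=s['position']
w=W.reshape(-1,3);rr=np.hypot(w[:,0]-c[0],w[:,1]-c[1])
dv=(c-cam)[:2];dv/=np.linalg.norm(dv)
z=c[2]
for z0,z1,r in((z-108,z-84,17.3),(z-76,z-45,7),(z-45,z-10,7)):
    q=w[(w[:,2]>z0)&(w[:,2]<z1)&(rr<r+8)]
    f=lambda x:np.hypot(q[:,0]-x[0],q[:,1]-x[1])-r
    print(len(q),least_squares(f,q[:,:2].mean(0)+.7*r*dv,loss='soft_l1').x)
q=w[(w[:,2]>40)&(w[:,2]<50)&(rr<40)];print('stand',len(q),cv2.minEnclosingCircle(q[:,:2].astype(np.float32)),cv2.minAreaRect(q[:,:2].astype(np.float32))[0])
cv2.imwrite('pics/side5.png',cv2.resize(p[180:330,290:430,::-1],None,fx=4,fy=4,interpolation=cv2.INTER_CUBIC))
E
python3 m.py
```

```text
t 26.82 pos [456.21, -143.67, 243.6] yawx -112.75 tilt z [-0.0004, 0.0002, -1.0] F [0.48, -0.65, -2.8] M [0.03, -0.017, 0.033] w 18.78 j [0.04, 0.12, -0.32, -0.0, -1.13, -0.43]
tool delta cm [ 0.  -0.   0.4]
t 26.87 pos [456.3, -143.6, 243.72] yawx -112.73 tilt z [-0.0002, 0.0002, -1.0] F [0.28, -0.42, -2.47] M [0.009, 0.024, 0.043] w 19.11 j [0.04, 0.12, -0.32, -0.0, -1.13, -0.43]
133 [ 457.6 -142.6]
99 [ 456.8 -143.6]
87 [ 457.4 -143.3]
stand 207 ((455.93402099609375, -144.26805114746094), 30.6624755859375) (455.9146728515625, -143.85354614257812)
```

View pics/side5.png

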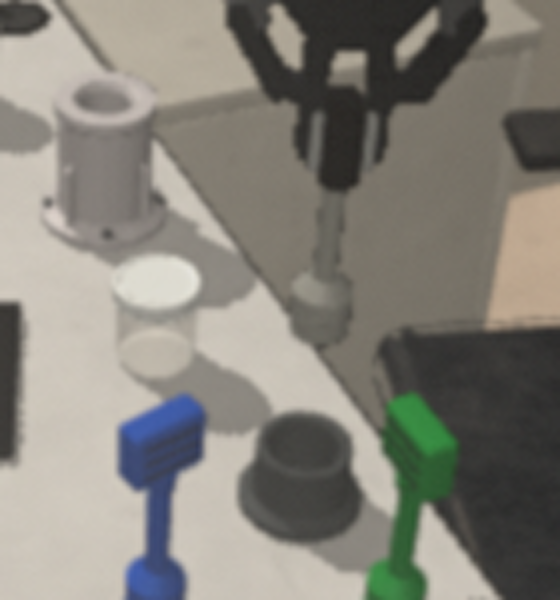

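>>> servo_tool(
  rows=[
    {"fingers": 1.5, "x": 0.06, "y": 0.04, "z": 0.8, "turn": 0},
    {"fingers": 1.5, "x": 0, "y": 0, "z": 1.8, "turn": 0},
    {"fingers": 1.5, "x": 0, "y": 0, "z": 2.0, "turn": 0},
    {"fingers": 1.5, "x": 0, "y": 0, "z": 1.6, "turn": 0},
    {"fingers": 1.5, "x": 0, "y": 0, "z": 1.0, "turn": 0},
    {"fingers": 1.5, "x": 0, "y": 0, "z": 0.5, "turn": 0},
    {"fingers": 1.5, "x": 0, "y": 0, "z": 0.5, "turn": 0},
    {"fingers": 1.5, "x": 0, "y": 0, "z": 0.5, "turn": 0},
    {"fingers": 1.5, "x": 0, "y": 0, "z": 0.5, "turn": 0},
    {"fingers": 1.5, "x": 0, "y": 0, "z": 0.5, "turn": 0},
  ],
)

```text
clock: 27.7
position: [456.1, -144.9, 146.9]
ee_rot: [-0.554, 0.833, -0.0, 0.001]
contact_force: [0.9, -0.2, -3.0]
gripper_width: 19.5
```

Run:
```python
from h import *
st()
```

```text
t 27.7 pos [456.09, -144.87, 146.85] yawx -112.78 tilt z [0.0013, -0.0, -1.0] F [0.95, -0.23, -3.02] M [-0.036, 0.001, -0.004] w 19.49 j [0.03, 0.22, -0.46, 0.0, -0.88, -0.43]
```

In the well, 10 mm deep, no contact. Lowering further.

>>> servo_tool(
  rows=[
    {"fingers": 1.5, "x": 0, "y": 0, "z": 0.4, "turn": 0},
    {"fingers": 1.5, "x": 0, "y": 0, "z": 0.6, "turn": 0},
    {"fingers": 1.5, "x": 0, "y": 0, "z": 0.6, "turn": 0},
    {"fingers": 1.5, "x": 0, "y": 0, "z": 0.4, "turn": 0},
    {"fingers": 1.5, "x": 0, "y": 0, "z": 0.3, "turn": 0},
    {"fingers": 1.5, "x": 0, "y": 0, "z": 0.2, "turn": 0},
    {"fingers": 1.5, "x": 0, "y": 0, "z": 0.1, "turn": 0},
    {"fingers": 1.5, "x": 0, "y": 0, "z": 0, "turn": 0},
  ],
)

```text
clock: 28.37
position: [455.7, -145.0, 120.6]
ee_rot: [-0.553, 0.833, 0.0, -0.0]
contact_force: [0.6, -0.4, -2.9]
gripper_width: 19.2
```

>>> servo_tool(
  rows=[
    {"fingers": 1.5, "x": 0, "y": 0, "z": 0.1, "turn": 0},
    {"fingers": 1.5, "x": 0, "y": 0, "z": 0.05, "turn": 0},
    {"fingers": 1.5, "x": 0, "y": 0, "z": 0, "turn": 0},
  ],
)

```text
clock: 28.62
position: [455.7, -144.9, 119.4]
ee_rot: [-0.553, 0.833, -0.0, 0.0]
contact_force: [-0.4, -0.1, -2.8]
gripper_width: 19.2
```

Run:
```python
from h import *
st()
```

```text
t 28.62 pos [455.72, -144.94, 119.38] yawx -112.79 tilt z [0.0002, 0.0, -1.0] F [-0.42, -0.14, -2.81] M [-0.016, 0.01, 0.019] w 19.24 j [0.03, 0.26, -0.5, -0.0, -0.81, -0.43]
```

>>> servo_tool(
  rows=[
    {"fingers": 1.5, "x": 0, "y": 0, "z": 0.05, "turn": 0},
    {"fingers": 1.5, "x": 0, "y": 0, "z": 0.05, "turn": 0},
    {"fingers": 1.5, "x": 0, "y": 0, "z": 0, "turn": 0},
  ],
)

```text
clock: 28.87
position: [455.6, -144.9, 118.3]
ee_rot: [-0.553, 0.833, 0.0, -0.0]
contact_force: [0.5, -0.2, -3.1]
gripper_width: 19.0
```

>>> servo_tool(
  rows=[
    {"fingers": 1.5, "x": 0, "y": 0, "z": 0.05, "turn": 0},
    {"fingers": 1.5, "x": 0, "y": 0, "z": 0.05, "turn": 0},
    {"fingers": 1.5, "x": 0, "y": 0, "z": 0, "turn": 0},
  ],
)

```text
clock: 29.12
position: [455.8, -145.0, 117.7]
ee_rot: [-0.554, 0.833, -0.0, 0.0]
contact_force: [-0.3, -0.2, 0.3]
gripper_width: 19.4
```

Touched the floor at 117.7, the height it was picked from. Releasing gently.

>>> servo_tool(
  rows=[
    {"fingers": 2.5, "x": 0, "y": 0, "z": 0, "turn": 0},
    {"fingers": 3.5, "x": 0, "y": 0, "z": 0, "turn": 0},
    {"fingers": 5, "x": 0, "y": 0, "z": 0, "turn": 0},
    {"fingers": 7, "x": 0, "y": 0, "z": 0, "turn": 0},
    {"fingers": 8.5, "x": 0, "y": 0, "z": 0, "turn": 0},
    {"fingers": 8.5, "x": 0, "y": 0, "z": 0, "turn": 0},
    {"fingers": 8.5, "x": 0, "y": 0, "z": 0, "turn": 0},
    {"fingers": 8.5, "x": 0, "y": 0, "z": 0, "turn": 0},
    {"fingers": 8.5, "x": 0, "y": 0, "z": 0, "turn": 0},
  ],
)

```text
clock: 29.87
position: [455.7, -145.0, 117.3]
ee_rot: [-0.553, 0.833, -0.0, -0.0]
contact_force: [-0.1, -0.0, 0.6]
gripper_width: 85.3
```

>>> servo_tool(
  rows=[
    {"fingers": 8.5, "x": 0, "y": 0, "z": -0.5, "turn": 0},
    {"fingers": 8.5, "x": 0, "y": 0, "z": -1, "turn": 0},
    {"fingers": 8.5, "x": 0, "y": 0, "z": -2, "turn": 0},
    {"fingers": 8.5, "x": 0, "y": 0, "z": -2.5, "turn": 0},
    {"fingers": 8.5, "x": 0, "y": 0, "z": -2.5, "turn": 0},
    {"fingers": 8.5, "x": 0, "y": 0, "z": -2.5, "turn": 0},
    {"fingers": 8.5, "x": 0, "y": 0, "z": -2, "turn": 0},
    {"fingers": 8.5, "x": 0, "y": 0, "z": -1, "turn": 0},
    {"fingers": 8.5, "x": 0, "y": 0, "z": 0, "turn": 0},
    {"fingers": 8.5, "x": 0, "y": 0, "z": 0, "turn": 0},
  ],
)

```text
clock: 30.7
position: [455.3, -144.8, 256.9]
ee_rot: [-0.553, 0.833, 0.0, 0.0]
contact_force: [-0.5, -0.7, -0.3]
gripper_width: 85.1
```

Run:
```python
from h import *
st()
p,d=arm.get_image('side');W=cloud('side',d)
w=W[230:300,350:390].reshape(-1,3);w=w[(w[:,2]>112)&(w[:,2]<164)&(np.hypot(w[:,0]-456,w[:,1]+144)<35)];print(w[:,2].max(),cv2.minAreaRect(w[:,:2].astype(np.float32)))
cv2.imwrite('pics/side6.png',cv2.resize(p[160:360,260:440,::-1],None,fx=3,fy=3,interpolation=cv2.INTER_CUBIC))
```

```text
t 30.7 pos [455.31, -144.77, 256.9] yawx -112.81 tilt z [-0.0002, 0.0006, -1.0] F [-0.55, -0.66, -0.35] M [0.016, -0.032, 0.014] w 85.1 j [0.03, 0.11, -0.3, -0.0, -1.16, -0.43]
157.74835514231233 ((455.8792724609375, -146.2567138671875), (44.9781494140625, 20.531169891357422), 68.84521484375)
```

View pics/side6.png

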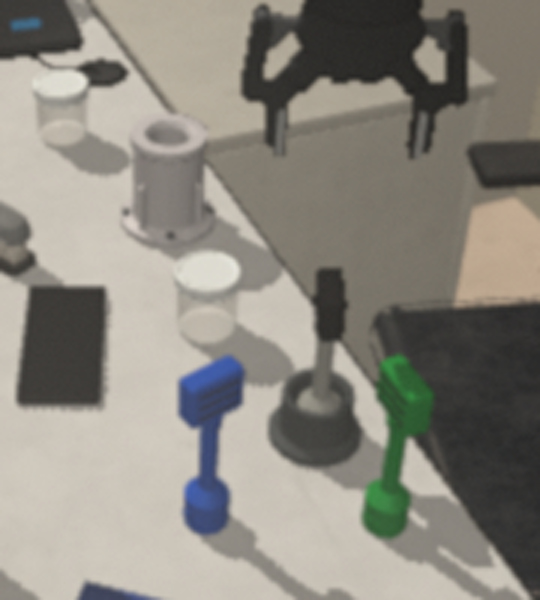

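The tool stands upright in its stand (crop 325,370), the gripper is open and well clear above it, and the bystanders have not moved. Handing in.

Run:
```python
from bench import arm
print(arm.job_done())
```

```text
the job is handed in; nothing more can be done
None
```

I took the black-gripped extension out of its stand and fitted it fully onto the nut. I tightened the nut clockwise until it was firm, returned the extension upright to its stand, let go and handed in at about 31 s.

- **Fit:** with about 4 N of push, the socket dropped over the nut after roughly 10° of turning. It then slid down about 12 mm from first touch to the collar. Push stayed around 5 N at most, against the 15 N limit.
- **Tightening:** the nut ran at about 0.12–0.18 N m. Torque then climbed to 0.38–0.45 N m and held there for about 1 s, above the 0.32 N m firm mark and below the 0.68 N m crush limit.
- **Return:** the socket touched the stand floor at the same height I picked it up from. The last picture shows it upright, with the gripper open and clear and both cups and the look-alikes unmoved. That crop did not show the marker, but nothing went near it.

**Checks that were less clean:**
- The firm stop came about 64° after seating, slightly later than the 60° or so I expected. I think my counter-clockwise check wiggle backed the nut off a little.
- The torque rose less than expected over the last 2°, possibly from slight slip in the grip or sensor noise. All readings were still in the firm range.

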